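Mix the settled wood stain and hold up the loaded finishing caddy

ROBOT

A 6-joint arm with a two-finger parallel gripper is mounted at the origin on the work surface. World frame = base frame: x ahead of the robot, y to its left, z up, the work surface at z = 0. Lengths are in mm, angles in rad, forces in N, time in s.
With the tool pointing down it reaches from about 350 to 775 mm from the base axis. Payload 7.3 kg.
Tool frame: the origin (TCP) lies midway between the tips of the shut fingers; the grasp point (between the pads) lies 19 mm behind it; z points along the fingers, y is the direction in which the jaws open and shut (so a half turn about z gives the same grasp; the last joint's range is limited). The gripper opens to 92 mm and grips with 3 to 60 N. Pads are 19 mm wide; open, the fingers measure 130 mm over their backs; the gripper's body (75 mm by 190 mm) begins 47 mm behind the grasp point.
Start: joints at [-1.255, 0.342, 1.524, -0, 1.275, -0.146], TCP at [233.943, -470.016, 226.741] pointing down, gripper open.
Joint ranges: [-2.53, 2.53], [-0.77, 2.02], [0.04, 2.7], [-1, 4.14], [0.28, 2.66], [-3.11, 3.11]. Speed limits (rad/s): [2.57, 2.57, 3.14, 3.14, 3.14, 3.14].

INTERFACE

Orientations are given as [roll, pitch, yaw] about the fixed x, y, z axes, in that order (R = Rz(yaw) Ry(pitch) Rx(roll)).
In Python, from plant import sensors, imaging, ticket gives the robot as it stands. The module is installed in compiled form; this text tells all that it offers.
- The arm moves only by the tool arm_command, never from a script. Its argument "increments" is one flat list of numbers, 5 for each row, row after row: the closure, from 0 (fully open) to 1 (shut), then the shift along the tool's x, y, z in mm, then the turn about the tool's z in degrees. In form: [hand, dx, dy, dz, spin, hand, dx, dy, dz, spin, ...]. A call has 1 to 20 rows; each row is the pose to reach, as a shift and turn from the pose commanded when the call began, along the tool's axes at that moment; what a row does not reach only later rows make up. A row lasts 1/8 s, in which the tool goes at most 62.5 mm and 10.7 degrees, less where a joint would pass 70% of its speed; a pose out of reach is approached as far as the arm can. A call with a gripper value outside its range is refused whole. The fingers move at their own pace and stop on an object; the grip force is fixed at half the most. Time passes only in rows, so rows that repeat a pose let the fingers close. It gives the time, the measured TCP pose, the force and the opening at its end, in the units of the state.
- sensors.get_obs(): the state, without advancing time (a new reading comes with each control period).
- imaging.capture(name): name is "scene" or "top" or "wrist"; returns the picture (420x560x3 uint8, blue, green, red); there is no depth.
- imaging.calibration(name): a dict with "fx", "fy", "cx", "cy" (pixels), "world_to_cam" (4x4, takes a point from world to camera coordinates); the wrist camera has in their place "hand_eye" (4x4, takes a point from camera to tool coordinates, whose origin is the TCP and whose axes are the flange's). Camera axes: x right, y down, z forward; pixel columns grow to the right and rows downward; lengths in mm; the calibration is good to about 2 mm. A picture is of the moment at which its call begins: read the wrist's pose just before it. calibration takes no time and is no camera call.
- ticket.close_job(): hands the job in, once; it reports no verdict.
The state is a dict: "time": time; "joint_positions": joint angles; "dq": joint speeds; "tau": joint torques, N m; "tool_pos": TCP position; "tcp_rot": TCP orientation; "contact_force": force on the tool from outside, world axes, zero at the start; "moment": the same for the moment, N m; "grip_width": finger opening in mm.
Only numpy, scipy, OpenCV 4.12 (cv2) and the standard library are available. Lean on these libraries where they do the work, as an engineer would, in place of code of your own. Each camera call takes 0.05 s, during which the arm holds its last target. There are 200 camera calls.

TASK

The stain in the amber bottle has settled: pick the bottle up, turn it upside down in the air to mix it, then bring it upright again and set it down (do not drop it) in the empty pocket of the plywood carrying caddy, the one with only a cork pad in it, and let go. Then take the caddy by its handle and lift it, with both bottles standing in it, straight up about 10 cm clear of the bench. Finish while still holding it there, level and still, and leave the coasters, tools and offcut on the bench where they lie.

Things in the scene. Friction and masses are not known exactly. Their poses are not given: they have to be found in the camera images.
- bottle: closed amber stain bottle with a black cap, about 0.2 kg, standing on the bench at the start. Round: body 48 mm in diameter from the foot to 98 mm, then a shoulder; the cap is 33 mm in diameter, its top 124 mm above the foot. Origin: centre of the underside; z axis points from the foot to the cap (straight up while upright).
- caddy: loose plywood caddy, 0.3 kg empty: base 80 (its x) by 300 mm (its y), square open pockets centred at y = +110 and -110 mm, 62 mm wide inside, 72 outside, floor 8 mm and wall tops 45 mm above the bench. A post between them, 12 (x) by 34 mm (y), carries a handle bar along y. Origin: centre of the underside; z up. Its yaw starts within 0.35 rad of the world's.
- caddy_grip (a point): centre of the caddy's handle bar, on the caddy's z axis 187 mm above its underside. The bar is 16 mm thick (caddy x), 64 mm long (caddy y) and 26 mm high (174 to 200 mm above the underside); pinch it from above with the fingers closing along caddy x.
- pad: loose round cork pad, 55 mm in diameter, 4 mm thick, lying on the floor of the caddy's empty pocket (either one): it marks where the stain bottle goes. Origin: centre of its underside, which is 8 mm above the caddy's underside.
- glue: white glue bottle with an orange pointed nozzle, 48 mm in diameter, 165 mm high, about 0.2 kg, standing in the caddy's other pocket; it stays there. Origin: centre of the underside; z axis up to the nozzle.
- coaster0: bystander: dark wooden coaster with a honeycomb pattern, 92 mm in diameter, 6 mm thick, lying on the bench. Origin: centre of the underside.
- coaster1: bystander: dark wooden coaster with a honeycomb pattern, 92 mm in diameter, 6 mm thick, lying on the bench. Origin: centre of the underside.
- coaster2: bystander: dark wooden coaster with a honeycomb pattern, 92 mm in diameter, 6 mm thick, lying on the bench. Origin: centre of the underside.
- tape: bystander: black tape measure with yellow discs, 70 x 36 mm, 60 mm high. Origin: centre of the underside.
- screwdriver: bystander: screwdriver with a red handle lying on the bench along its x axis, 200 mm long, 26 mm thick. Origin: under its middle.
- offcut: bystander: strip of light wood, 150 (its x) x 35 mm, 18 mm high. Origin: centre of the underside.
- marker: bystander: black marker pen lying on the bench along its x axis, 140 mm long, 16 mm thick. Origin: under its middle.
Mind the look-alikes: they are no part of the job. Of the things shaped like the bottle, the amber one is meant. Of the things that look like the glue, the larger one is meant.

How it is judged (in metres and radians):
On the way, in this order (a step that is already met when the one before it is completed fails the run):
1. the stain bottle is held clear of the bench and turned cap down (tilted more than 120 degrees from upright) (angle between bottle's own z axis and vertical above 2.1 rad and height (world z) of bottle above 0.1 m and contact force between bottle and the fingers above 0.5 N), for 0.2 s.
2. the bottle, still in the fingers, is lowered upright into the pocket with the cork pad (foot less than 20 mm above the pad's underside) (horizontal distance between bottle and pad below 0.016 m and z of bottle in the frame of pad below 0.02 m and angle between bottle's own z axis and vertical below 0.25 rad and contact force between bottle and the fingers above 0.5 N), for 0.02 s.
3. the bottle is let go and stands upright and at rest in that pocket, with the caddy on the bench (horizontal distance between bottle and pad below 0.016 m and z of bottle in the frame of pad below 0.012 m and angle between bottle's own z axis and vertical below 0.12 rad and contact force between bottle and the fingers below 0.1 N and linear speed of bottle below 0.03 m/s and height (world z) of caddy below 0.01 m), for 0.2 s.
At the end, for the whole second after the job is handed in: The fingers hold only the caddy, its underside 60 to 170 mm above the bench and within 210 mm of where it started, level within 7 degrees and still (under 30 mm/s, 0.15 rad/s); the stain bottle stands upright on the cork pad in its pocket, the glue bottle in the other (height (world z) of caddy between 0.06 and 0.17 m and distance of caddy from where it was at the start of the episode below 0.21 m and angle between caddy's own z axis and vertical below 0.12 rad and linear speed of caddy below 0.03 m/s and angular speed of caddy below 0.15 rad/s and contact force between caddy and the fingers above 3 N and horizontal distance between bottle and pad below 0.018 m and z of bottle in the frame of pad between -0.005 and 0.014 m and angle between each of bottle, glue's own z axis and vertical below 0.25 rad and z of pad in the frame of caddy between 0 and 0.02 m and z of glue in the frame of caddy between 0 and 0.02 m and horizontal distance between glue and caddy below 0.13 m and contact force between each of bottle, glue and the fingers below 0.1 N); the arm keeps its last pose, push and grip.
It fails at once if a bystander on the bench is pushed more than 40 mm (distance of any of coaster0, coaster1, coaster2, tape, screwdriver, offcut, marker from where it was at the start of the episode above 0.04 m).
It fails at once if the glue bottle is taken out of the caddy or knocked over (z of glue in the frame of caddy above 0.03 m or angle between glue's own z axis and vertical above 0.5 rad).
It also fails if it takes over 72 s, if anything falls off the work surface, if the arm or the gripper's body presses on something with over 40 N, if the wrist force passes 120 N, or if a joint passes its speed limit or range.

## Working session

There is one attempt and no reset: what is moved stays moved. The work goes in short steps, Python scripts to look and compute and a tool call to move; the robot and the scene stay as the last step left them, time stands still between calls to the robot, and variables do not carry over. Pictures are saved under pics/ and viewed, about 8 in all and at most 12, crops included, and the job is handed in when it is done.

Besides the shell and the picture viewer there is one more tool, called as name(argument=value, ...) on one line, values as JSON. arm_command: Moves the arm, as the interface text tells. Its arguments: {"type":"object","properties":{"increments":{"type":"array","items":{"type":"number"}}},"required":["increments"]}

```bash
mkdir -p pics; ls; cat > h.py <<'E'
import numpy as np, cv2
from plant import sensors, imaging, ticket
from scipy.spatial.transform import Rotation as R
def shot(n,f):
    im=imaging.capture(n); cv2.imwrite('pics/'+f,im); return im
def ray(n,u,v):
    c=imaging.calibration(n); T=np.linalg.inv(np.array(c['world_to_cam']))
    d=T[:3,:3]@[(u-c['cx'])/c['fx'],(v-c['cy'])/c['fy'],1]
    return T[:3,3],d
def atz(n,u,v,z):
    o,d=ray(n,u,v); return (o+d*(z-o[2])/d[2]).round(1)
def proj(n,p):
    c=imaging.calibration(n); q=np.array(c['world_to_cam'])@np.r_[p,1]
    return (c['fx']*q[0]/q[2]+c['cx'],c['fy']*q[1]/q[2]+c['cy'])
def tool():
    o=sensors.get_obs(); return np.array(o['tool_pos']),R.from_euler('xyz',o['tcp_rot']).as_matrix()
E
python3 - <<'E'
from h import *
print(sensors.get_obs())
a=shot('scene','a.png');b=shot('top','b.png')
p,M=tool();print(M.round(3))
for n in('scene','top'):
    print(np.linalg.inv(np.array(imaging.calibration(n)['world_to_cam'])).round(2), imaging.calibration(n)['fx'])
print(imaging.calibration('wrist'))
cv2.imwrite('pics/ab.png',cv2.resize(np.vstack([a,b]),None,fx=1,fy=1))
E
```

```text
pics
{'time': 0.0, 'joint_positions': array([-1.25500787e+00,  3.42744488e-01,  1.52502615e+00, -8.66301557e-06,
        1.27539208e+00, -1.45996207e-01]), 'dq': array([-0.00082089, -0.00078849,  0.00040036,  0.00113824, -0.00020715,
        0.000743  ]), 'tau': array([-2.27069642e-03, -4.31250179e+01, -2.44225574e+01,  7.16648530e-02,
        5.58863988e-02, -1.41189844e-04]), 'tool_pos': array([ 233.80253263, -469.60722887,  226.03047963]), 'tcp_rot': array([-3.14003808e+00, -2.20214890e-04,  4.61787021e-01]), 'contact_force': array([-0.37148341, -0.4617464 ,  0.73353921]), 'moment': array([ 0.00407579,  0.00460984, -0.01893188]), 'grip_width': 91.97354673829027}
[[ 0.895  0.446 -0.   ]
 [ 0.446 -0.895  0.001]
 [ 0.    -0.001 -1.   ]]
[[-7.20000e-01  5.80000e-01 -3.80000e-01  1.00221e+03]
 [ 6.90000e-01  5.90000e-01 -4.10000e-01  4.37180e+02]
 [-1.00000e-02 -5.60000e-01 -8.30000e-01  1.14753e+03]
 [ 0.00000e+00  0.00000e+00  0.00000e+00  1.00000e+00]] 459.31687680772336
[[-1.00000e-02 -1.00000e+00  5.00000e-02  4.87110e+02]
 [-1.00000e+00  1.00000e-02  3.00000e-02 -6.84500e+01]
 [-3.00000e-02 -5.00000e-02 -1.00000e+00  1.19849e+03]
 [ 0.00000e+00  0.00000e+00  0.00000e+00  1.00000e+00]] 438.1403767551222
{'fx': 362.8123440811968, 'fy': 362.8123440811968, 'cx': 275.8099830489942, 'cy': 209.76539169850707, 'hand_eye': array([[-2.44572083e-04, -9.61575734e-01, -2.74539702e-01,
         7.35587349e+01],
       [ 9.99999968e-01, -2.17202819e-04, -1.30090893e-04,
         3.72662365e-01],
       [ 6.54614485e-05, -2.74539725e-01,  9.61575756e-01,
        -1.58728552e+02],
       [ 0.00000000e+00,  0.00000000e+00,  0.00000000e+00,
         1.00000000e+00]])}
```

View pics/a.png

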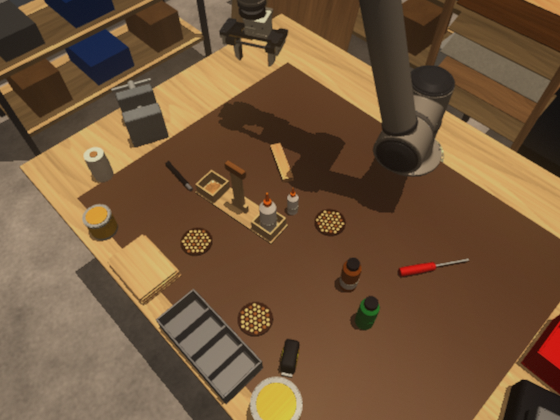

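View pics/b.png

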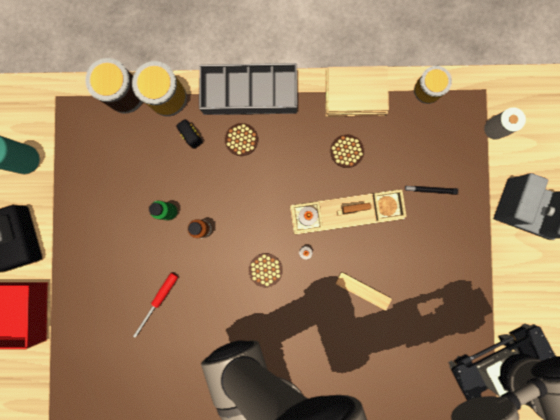

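The top view shows:
- The amber bottle at about (199,229).
- A green look-alike bottle at (162,210).
- The caddy around (350,211), with the large glue bottle at (308,215) and the pad at (388,205).
- A small look-alike glue bottle at (305,253).

Moves only allow shift and spin, so I'll first test, in free air, how the arm behaves at the edge of its reach. I need to know if the tool can be tilted there.

arm_command(increments=[0,0,60,-60,0,0,0,120,-120,0,0,0,180,-120,0,0,0,240,-120,0,0,0,300,-120,0,0,0,360,-120,0,0,0,420,-120,0,0,0,420,-120,0,0,0,420,-120,0,0,0,420,-120,0])

```text
time: 1.35
tool_pos: [364.1, -731.5, 291.5]
tcp_rot: [3.091, 0.0, 0.462]
contact_force: [0.6, -0.5, 0.2]
grip_width: 91.7
```

```bash
python3 - <<'E'
from h import *
o=sensors.get_obs();print(o['time'],np.array(o['joint_positions']).round(3),o['tool_pos'],o['tcp_rot']);print(tool()[1].round(3))
for nm,u,v,z in [('amber cap',199,228,124),('green cap',160,209,124),('pad',388,205,12),('bar l',342,209,200),('bar r',370,207,200),('glue tip',308,215,165),('smallglue',305,253,100)]:
    print(nm,atz('top',u,v,z))
b=cv2.imread('pics/b.png')
c=np.hstack([cv2.resize(b[185:255,145:215],(400,400),interpolation=2),cv2.resize(b[170:240,285:415],(400,215),interpolation=2).copy() if 0 else cv2.resize(b[140:270,285:415],(400,400),interpolation=2)])
cv2.imwrite('pics/c.png',c)
E
```

```text
1.35 [-1.204  1.052  0.036  0.005  2.003 -0.093] [ 364.09320298 -731.52589137  291.45920038] [3.09071220e+00 2.64373421e-04 4.61833059e-01]
[[ 0.895  0.445  0.022]
 [ 0.446 -0.894 -0.046]
 [-0.     0.051 -0.999]]
amber cap [503.7 162.4 124. ]
green cap [551.3 259.6 124. ]
pad [ 564.1 -325.8   12. ]
bar l [ 543.6 -180.9  200. ]
bar r [ 547.7 -244.3  200. ]
glue tip [ 532.  -104.7  165. ]
smallglue [440.  -98.6 100. ]
```

View pics/c.png

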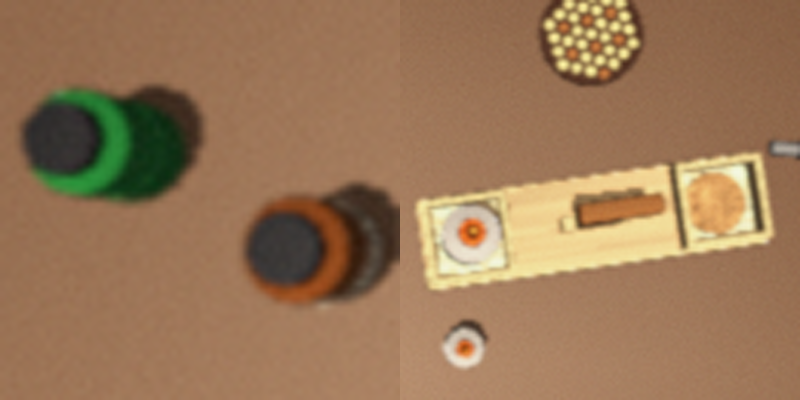

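The left crop shows the green bottle with its cap at (62,138) and the amber one with its cap at (285,247), which is the target. The right crop shows the large glue bottle (470,232) in the caddy, the small look-alike (465,347) outside it, and the cork pad at (717,203) in the −y pocket. At the reach limit the tool tilted 0.05 rad. I'll check whether that tilt carries over to the next call.

arm_command(increments=[0,0,-50,0,0,0,0,-100,0,0,0,0,-150,0,0,0,0,-150,0,0])

```text
time: 1.85
tool_pos: [296.3, -595.2, 284.9]
tcp_rot: [3.09, 0.0, 0.462]
contact_force: [0.1, -0.8, 1.9]
grip_width: 91.7
```

```bash
python3 - <<'E'
from h import *
o=sensors.get_obs();print(o['time'],np.array(o['joint_positions']).round(3),o['tool_pos'],o['tcp_rot']);print(tool()[1].round(3))
E
```

```text
1.85 [-1.227  0.551  1.033  0.006  1.506 -0.118] [ 296.34514223 -595.24411954  284.88864406] [3.08991418e+00 4.43553397e-04 4.61791411e-01]
[[ 0.895  0.445  0.023]
 [ 0.446 -0.894 -0.046]
 [-0.     0.052 -0.999]]
```

Tilt carries over between calls, so I can turn the tool horizontal by pulling against the reach limit. First I'll spin +90° so the tool x axis points outward, then pull hard along +x.

arm_command(increments=[0,0,0,-60,10,0,0,0,-120,20,0,0,0,-120,30,0,0,0,-120,40,0,0,0,-120,50,0,0,0,-120,60,0,0,0,-120,70,0,0,0,-120,80,0,0,0,-120,90,0,0,0,-120,90])

```text
time: 3.1
tool_pos: [294.6, -592.0, 404.3]
tcp_rot: [3.141, -0.051, -1.107]
contact_force: [-0.2, -0.3, -0.0]
grip_width: 91.8
```

arm_command(increments=[0,1500,0,0,0,0,1500,0,0,0,0,1500,0,0,0,0,1500,0,0,0,0,1500,0,0,0,0,1500,0,0,0,0,1500,0,0,0,0,1500,0,0,0,0,1500,0,0,0,0,1500,0,0,0,0,1500,0,0,0,0,1500,0,0,0])

```text
time: 4.6
tool_pos: [382.9, -769.9, 228.7]
tcp_rot: [3.142, -0.098, -1.109]
contact_force: [-0.8, 0.9, 0.2]
grip_width: 91.6
```

```bash
python3 - <<'E'
from h import *
o=sensors.get_obs();print(o['time'],np.array(o['joint_positions']).round(3),o['tool_pos'],o['tcp_rot']);print(tool()[1].round(3))
E
```

```text
4.6 [-1.202  1.13   0.037  0.009  1.877  1.481] [ 382.88052388 -769.87876833  228.70315148] [ 3.14157844 -0.09807455 -1.10893977]
[[ 0.443 -0.895  0.044]
 [-0.891 -0.446 -0.088]
 [ 0.098  0.    -0.995]]
```

Each call gives about 0.05 rad of tilt, because the pull per row is limited. I'll ratchet with many short calls.

arm_command(increments=[0,1500,0,-300,0,0,1500,0,-300,0])

```text
time: 4.85
tool_pos: [390.7, -785.6, 226.3]
tcp_rot: [3.141, -0.148, -1.109]
contact_force: [-0.7, 0.5, 0.4]
grip_width: 91.6
```

arm_command(increments=[0,1500,0,-300,0])

```text
time: 4.97
tool_pos: [396.2, -796.6, 228.8]
tcp_rot: [-3.142, -0.188, -1.109]
contact_force: [-0.1, 0.2, 0.4]
grip_width: 91.9
```

arm_command(increments=[0,1500,0,-300,0])

```text
time: 5.1
tool_pos: [401.6, -807.3, 234.7]
tcp_rot: [3.142, -0.23, -1.109]
contact_force: [-0.8, 0.4, 0.0]
grip_width: 92.0
```

arm_command(increments=[0,1500,0,-1500,0,0,1500,0,-1500,0])

```text
time: 5.35
tool_pos: [394.5, -793.2, 303.5]
tcp_rot: [3.141, -0.272, -1.109]
contact_force: [-0.3, -0.4, 0.5]
grip_width: 91.8
```

arm_command(increments=[0,1500,0,-1500,0])

```text
time: 5.48
tool_pos: [392.0, -788.0, 338.6]
tcp_rot: [3.141, -0.306, -1.109]
contact_force: [1.2, -0.5, -0.2]
grip_width: 92.0
```

arm_command(increments=[0,1500,0,-1500,0,0,1500,0,-1500,0,0,1500,0,-1500,0,0,1500,0,-1500,0])

```text
time: 5.98
tool_pos: [369.4, -742.4, 446.0]
tcp_rot: [3.142, -0.351, -1.109]
contact_force: [-0.3, -0.8, 0.8]
grip_width: 92.1
```

```bash
python3 - <<'E'
from h import *
o=sensors.get_obs();print(o['time'],np.array(o['joint_positions']).round(3),o['tool_pos'],o['tcp_rot']);print(tool()[1].round(3))
E
```

```text
5.975 [-1.215  0.872  0.037  0.038  1.883  1.483] [ 369.36264788 -742.42067632  446.01239133] [ 3.14152721 -0.35071921 -1.1089692 ]
[[ 0.418 -0.895  0.153]
 [-0.841 -0.446 -0.308]
 [ 0.344  0.    -0.939]]
```

arm_command(increments=[0,1500,0,0,0])

```text
time: 6.1
tool_pos: [378.0, -759.5, 443.6]
tcp_rot: [3.141, -0.396, -1.109]
contact_force: [-0.6, -0.1, -0.2]
grip_width: 91.8
```

arm_command(increments=[0,1500,0,0,0])

```text
time: 6.22
tool_pos: [386.3, -776.6, 435.3]
tcp_rot: [3.142, -0.432, -1.109]
contact_force: [0.5, -0.2, 0.1]
grip_width: 92.3
```

arm_command(increments=[0,1500,0,0,0])

```text
time: 6.35
tool_pos: [393.7, -791.4, 433.2]
tcp_rot: [-3.142, -0.471, -1.109]
contact_force: [-0.2, -0.6, -1.0]
grip_width: 91.9
```

arm_command(increments=[0,1500,0,0,0])

```text
time: 6.48
tool_pos: [400.2, -804.6, 434.5]
tcp_rot: [-3.142, -0.512, -1.109]
contact_force: [0.4, 0.2, 0.0]
grip_width: 91.8
```

arm_command(increments=[0,1500,0,0,0])

```text
time: 6.6
tool_pos: [406.2, -816.5, 438.3]
tcp_rot: [-3.142, -0.554, -1.109]
contact_force: [0.1, 0.7, 0.3]
grip_width: 92.0
```

arm_command(increments=[0,1500,0,0,0])

```text
time: 6.72
tool_pos: [411.5, -827.1, 444.4]
tcp_rot: [-3.142, -0.596, -1.109]
contact_force: [0.3, 0.6, 0.4]
grip_width: 92.2
```

arm_command(increments=[0,1500,0,0,0])

```text
time: 6.85
tool_pos: [416.1, -836.4, 452.7]
tcp_rot: [-3.142, -0.637, -1.109]
contact_force: [-0.4, 0.2, -0.3]
grip_width: 91.8
```

arm_command(increments=[0,1500,0,0,0])

```text
time: 6.98
tool_pos: [420.1, -844.4, 463.0]
tcp_rot: [3.142, -0.679, -1.109]
contact_force: [-0.5, 0.4, 0.2]
grip_width: 92.1
```

arm_command(increments=[0,1500,0,0,0])

```text
time: 7.1
tool_pos: [423.6, -851.2, 475.5]
tcp_rot: [3.142, -0.721, -1.109]
contact_force: [-0.2, -0.1, -1.5]
grip_width: 91.7
```

arm_command(increments=[0,1500,0,0,0])

```text
time: 7.22
tool_pos: [426.3, -856.9, 490.0]
tcp_rot: [3.141, -0.763, -1.109]
contact_force: [-0.6, -0.6, 0.5]
grip_width: 91.4
```

arm_command(increments=[0,1500,0,0,0])

```text
time: 7.35
tool_pos: [428.5, -861.1, 506.0]
tcp_rot: [3.141, -0.804, -1.109]
contact_force: [-0.1, 0.3, 0.2]
grip_width: 91.6
```

arm_command(increments=[0,1500,0,0,0])

```text
time: 7.48
tool_pos: [430.0, -864.1, 523.2]
tcp_rot: [3.141, -0.845, -1.109]
contact_force: [-0.5, -0.0, -0.4]
grip_width: 92.1
```

```bash
python3 - <<'E'
from h import *
o=sensors.get_obs();print(o['time'],np.array(o['joint_positions']).round(3),o['tool_pos'],o['tcp_rot']);print(tool()[1].round(3))
E
```

```text
7.475 [-1.214  0.887  0.037  0.08   1.376  1.485] [ 429.95350336 -864.08679557  523.24984819] [ 3.14135299 -0.84469218 -1.1089071 ]
[[ 0.296 -0.895  0.333]
 [-0.594 -0.445 -0.67 ]
 [ 0.748  0.    -0.664]]
```

arm_command(increments=[0,1500,0,0,0])

```text
time: 7.6
tool_pos: [430.8, -865.8, 541.7]
tcp_rot: [3.141, -0.884, -1.109]
contact_force: [0.2, -0.5, 0.9]
grip_width: 91.9
```

arm_command(increments=[0,1500,0,0,0])

```text
time: 7.72
tool_pos: [431.1, -866.3, 561.3]
tcp_rot: [3.141, -0.924, -1.109]
contact_force: [0.7, -0.2, 0.4]
grip_width: 91.6
```

arm_command(increments=[0,1500,0,0,0])

```text
time: 7.85
tool_pos: [430.8, -865.6, 582.0]
tcp_rot: [3.141, -0.963, -1.109]
contact_force: [0.0, -0.3, 0.6]
grip_width: 91.6
```

arm_command(increments=[0,1500,0,0,0])

```text
time: 7.98
tool_pos: [429.8, -863.7, 603.5]
tcp_rot: [3.141, -1.001, -1.109]
contact_force: [1.1, 0.1, 0.2]
grip_width: 91.9
```

arm_command(increments=[0,1500,0,0,0])

```text
time: 8.1
tool_pos: [428.3, -860.6, 625.9]
tcp_rot: [3.141, -1.039, -1.109]
contact_force: [0.5, 0.3, -0.1]
grip_width: 91.8
```

arm_command(increments=[0,1500,0,0,0])

```text
time: 8.22
tool_pos: [426.2, -856.3, 649.0]
tcp_rot: [3.141, -1.076, -1.109]
contact_force: [-0.3, 0.5, -0.6]
grip_width: 91.7
```

arm_command(increments=[0,1500,0,0,0])

```text
time: 8.35
tool_pos: [423.5, -850.9, 672.7]
tcp_rot: [3.141, -1.114, -1.109]
contact_force: [0.0, 0.2, -0.0]
grip_width: 91.8
```

arm_command(increments=[0,1500,0,0,0])

```text
time: 8.48
tool_pos: [420.2, -844.4, 696.8]
tcp_rot: [3.141, -1.15, -1.109]
contact_force: [-0.3, -0.1, -0.7]
grip_width: 92.0
```

arm_command(increments=[0,1500,0,0,0])

```text
time: 8.6
tool_pos: [416.4, -836.7, 721.3]
tcp_rot: [3.141, -1.187, -1.109]
contact_force: [-0.2, 0.3, 0.1]
grip_width: 91.9
```

arm_command(increments=[0,1500,0,0,0])

```text
time: 8.72
tool_pos: [412.0, -827.9, 746.1]
tcp_rot: [3.141, -1.223, -1.109]
contact_force: [0.7, 0.0, 0.6]
grip_width: 92.0
```

arm_command(increments=[0,1500,0,0,0])

```text
time: 8.85
tool_pos: [407.1, -818.0, 771.0]
tcp_rot: [3.141, -1.258, -1.109]
contact_force: [0.7, -0.2, 0.1]
grip_width: 92.1
```

```bash
python3 - <<'E'
from h import *
o=sensors.get_obs();print(o['time'],np.array(o['joint_positions']).round(3),o['tool_pos'],o['tcp_rot']);print(tool()[1].round(3))
# refined positions: shadow-free estimates from both cameras
def tri(a,b):
    (o1,d1),(o2,d2)=ray('top',*a),ray('scene',*b)
    A=np.c_[d1,-d2]; s=np.linalg.lstsq(A,o2-o1,rcond=None)[0]
    p,q=o1+s[0]*d1,o2+s[1]*d2; return ((p+q)/2).round(1),np.linalg.norm(p-q).round(1)
print('cap',tri((194.9,228.2),(353.5,264)))
s=cv2.imread('pics/a.png')
c=np.hstack([cv2.resize(s[245:305,325:385],(390,390),interpolation=2),cv2.resize(s[150:250,180:300],(410,390),interpolation=2)])
cv2.imwrite('pics/d.png',c)
E
```

```text
8.85 [-1.234  0.685  0.037  0.13   1.167  1.481] [ 407.12059684 -817.96951092  770.99814947] [ 3.14106579 -1.25804321 -1.10853708]
[[ 0.137 -0.895  0.424]
 [-0.275 -0.446 -0.852]
 [ 0.951  0.    -0.308]]
cap (array([500.9, 176.4, 118.9]), np.float64(7.3))
```

View pics/d.png

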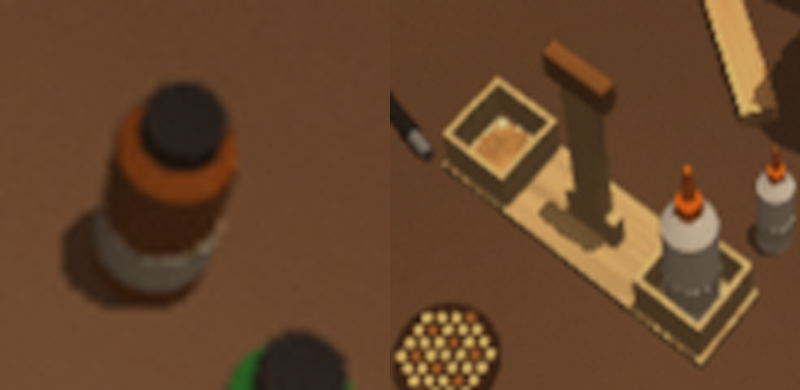

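The amber bottle in the left crop has its cap at (185,125) and its foot around (155,290), and it stands clear of the green one. The right crop shows the caddy with the cork pad in the far pocket at (505,140).

The tilt is done at 72°, but the tool's heading is −63°. I'll swing the arm to the left, where joint 4's limit should force the heading round too.

arm_command(increments=[0,-32,-36,-34,0,0,-64,-72,-67,0,0,-96,-107,-101,0,0,-128,-143,-135,0,0,-160,-179,-168,0,0,-192,-215,-202,0,0,-224,-250,-236,0,0,-256,-286,-270,0,0,-288,-322,-303,0,0,-320,-358,-337,0,0,-352,-393,-370,0,0,-384,-429,-404,0,0,-415,-465,-438,0,0,-447,-500,-471,0,0,-478,-536,-505,0,0,-478,-536,-505,0])

```text
time: 10.85
tool_pos: [600.7, -158.1, 587.2]
tcp_rot: [-3.094, -1.1, -1.104]
contact_force: [-0.2, -0.5, -0.3]
grip_width: 91.9
```

```bash
python3 - <<'E'
from h import *
o=sensors.get_obs();print(o['time'],np.array(o['joint_positions']).round(3),o['tool_pos'],o['tcp_rot']);print(tool()[1].round(3))
E
```

```text
10.85 [ 0.025  0.158  1.269 -0.995  1.209  2.793] [ 600.73345199 -158.1234234   587.1624238 ] [-3.09422622 -1.10009959 -1.10401127]
[[ 0.204 -0.873  0.443]
 [-0.405 -0.487 -0.774]
 [ 0.891 -0.021 -0.453]]
```

Joint 4 is at its limit, so the swing barely changed the heading. Pulling radially with the arm near azimuth 0 will rotate the tool axis towards straight ahead, so I'll ratchet that way.

arm_command(increments=[0,740,-1240,390,0,0,740,-1240,390,0,0,740,-1240,390,0,0,740,-1240,390,0,0,740,-1240,390,0])

```text
time: 11.48
tool_pos: [826.0, -163.9, 655.9]
tcp_rot: [-3.077, -1.124, -1.099]
contact_force: [23.1, -12.1, 76.2]
grip_width: 91.8
```

arm_command(increments=[0,740,-1240,390,0])

```text
time: 11.6
tool_pos: [851.7, -166.2, 638.8]
tcp_rot: [-3.069, -1.141, -1.08]
contact_force: [1.1, -0.1, -0.7]
grip_width: 91.5
```

arm_command(increments=[0,740,-1240,390,0])

```text
time: 11.72
tool_pos: [869.5, -167.0, 641.4]
tcp_rot: [-3.006, -1.175, -1.113]
contact_force: [0.1, -0.3, 0.8]
grip_width: 91.9
```

arm_command(increments=[0,740,-1240,390,0])

```text
time: 11.85
tool_pos: [887.3, -165.5, 639.5]
tcp_rot: [-2.96, -1.202, -1.129]
contact_force: [-0.0, -0.1, 0.1]
grip_width: 91.7
```

arm_command(increments=[0,740,-1240,390,0])

```text
time: 11.98
tool_pos: [904.0, -162.1, 637.6]
tcp_rot: [-2.915, -1.228, -1.145]
contact_force: [-0.2, 0.8, 0.1]
grip_width: 91.8
```

arm_command(increments=[0,740,-1240,390,0])

```text
time: 12.1
tool_pos: [919.0, -156.9, 637.1]
tcp_rot: [-2.866, -1.253, -1.164]
contact_force: [1.2, 0.3, -0.1]
grip_width: 91.5
```

arm_command(increments=[0,740,-1240,390,0])

```text
time: 12.22
tool_pos: [932.5, -150.0, 638.0]
tcp_rot: [-2.811, -1.277, -1.189]
contact_force: [-0.1, 0.2, 1.3]
grip_width: 91.8
```

arm_command(increments=[0,740,-1240,390,0])

```text
time: 12.35
tool_pos: [944.4, -141.3, 640.3]
tcp_rot: [-2.75, -1.3, -1.221]
contact_force: [-0.0, 0.5, -0.6]
grip_width: 92.0
```

```bash
cat >> h.py <<'E'
def st(az=None,el=0,L=1500):
    o=sensors.get_obs();p,M=tool()
    print(o['time'],np.array(o['joint_positions']).round(3),p.round(1),'z',M[:,2].round(3),'az %.1f el %.1f'%tuple(np.degrees([np.arctan2(M[1,2],M[0,2]),np.arcsin(M[2,2])])),'ydir',M[:,1].round(3))
    if az is not None:
        a,e=np.radians([az,el]); print('pull',(M.T@(L*np.array([np.cos(e)*np.cos(a),np.cos(e)*np.sin(a),np.sin(e)]))).round(-1))
E
python3 -c "
from h import *
st(0,20);st(15,20)"
```

```text
12.35 [ 0.009  0.908  0.037 -0.883  1.172  2.379] [ 944.4 -141.3  640.3] z [ 0.664 -0.706 -0.247] az -46.8 el -14.3 ydir [-0.742 -0.662 -0.102]
pull [  620. -1100.   810.]
12.35 [ 0.009  0.908  0.037 -0.883  1.172  2.379] [ 944.4 -141.3  640.3] z [ 0.664 -0.706 -0.247] az -46.8 el -14.3 ydir [-0.742 -0.662 -0.102]
pull [  530. -1300.   520.]
```

arm_command(increments=[0,530,-1300,520,0])

```text
time: 12.48
tool_pos: [959.6, -131.0, 637.1]
tcp_rot: [-2.675, -1.322, -1.267]
contact_force: [0.5, 0.2, 0.2]
grip_width: 91.3
```

arm_command(increments=[0,530,-1300,520,0])

```text
time: 12.6
tool_pos: [974.2, -119.2, 631.7]
tcp_rot: [-2.608, -1.341, -1.305]
contact_force: [0.3, -0.7, -0.3]
grip_width: 91.3
```

arm_command(increments=[0,530,-1300,520,0])

```text
time: 12.72
tool_pos: [986.7, -106.0, 629.1]
tcp_rot: [-2.527, -1.36, -1.357]
contact_force: [0.1, -0.8, -0.2]
grip_width: 92.1
```

arm_command(increments=[0,530,-1300,520,0])

```text
time: 12.85
tool_pos: [997.5, -91.5, 628.2]
tcp_rot: [-2.432, -1.377, -1.423]
contact_force: [-0.5, 0.1, 0.0]
grip_width: 91.4
```

arm_command(increments=[0,530,-1300,520,0])

```text
time: 12.98
tool_pos: [1006.8, -75.7, 628.4]
tcp_rot: [-2.327, -1.392, -1.499]
contact_force: [-0.3, 0.1, 0.3]
grip_width: 91.6
```

arm_command(increments=[0,530,-1300,520,0])

```text
time: 13.1
tool_pos: [1014.6, -58.7, 629.6]
tcp_rot: [-2.21, -1.404, -1.586]
contact_force: [0.4, 0.8, 0.1]
grip_width: 91.9
```

arm_command(increments=[0,530,-1300,520,0])

```text
time: 13.22
tool_pos: [1021.1, -40.7, 631.7]
tcp_rot: [-2.084, -1.415, -1.684]
contact_force: [-0.8, -0.5, 0.9]
grip_width: 92.0
```

arm_command(increments=[0,530,-1300,520,0])

```text
time: 13.35
tool_pos: [1026.2, -21.9, 634.9]
tcp_rot: [-1.947, -1.423, -1.793]
contact_force: [-0.0, -0.4, -0.1]
grip_width: 91.9
```

```bash
python3 -c "
from h import *
st(0,20);st(15,10);st(30,10)"
```

```text
13.35 [ 0.103  0.997  0.037 -0.971  0.889  2.499] [1026.2  -21.9  634.9] z [ 0.827 -0.559 -0.054] az -34.0 el -3.1 ydir [-0.561 -0.817 -0.137]
pull [ 460. -860. 1140.]
13.35 [ 0.103  0.997  0.037 -0.971  0.889  2.499] [1026.2  -21.9  634.9] z [ 0.827 -0.559 -0.054] az -34.0 el -3.1 ydir [-0.561 -0.817 -0.137]
pull [  160. -1150.   950.]
13.35 [ 0.103  0.997  0.037 -0.971  0.889  2.499] [1026.2  -21.9  634.9] z [ 0.827 -0.559 -0.054] az -34.0 el -3.1 ydir [-0.561 -0.817 -0.137]
pull [  110. -1360.   630.]
```

```bash
python3 -c "
from h import *
st(12,28)"
```

```text
13.35 [ 0.103  0.997  0.037 -0.971  0.889  2.499] [1026.2  -21.9  634.9] z [ 0.827 -0.559 -0.054] az -34.0 el -3.1 ydir [-0.561 -0.817 -0.137]
pull [  610. -1050.   880.]
```

arm_command(increments=[0,610,-1050,880,0,0,610,-1050,880,0,0,610,-1050,880,0])

```text
time: 13.72
tool_pos: [1034.9, -18.1, 637.9]
tcp_rot: [-1.782, -1.428, -1.926]
contact_force: [0.9, 0.4, 0.0]
grip_width: 92.1
```

arm_command(increments=[0,610,-1050,880,0])

```text
time: 13.85
tool_pos: [1041.1, -13.0, 643.2]
tcp_rot: [-1.622, -1.43, -2.057]
contact_force: [-0.2, -0.2, 0.1]
grip_width: 91.9
```

arm_command(increments=[0,610,-1050,880,0])

```text
time: 13.98
tool_pos: [1046.3, -6.8, 648.3]
tcp_rot: [-1.471, -1.43, -2.181]
contact_force: [0.7, -0.4, 1.2]
grip_width: 91.8
```

arm_command(increments=[0,610,-1050,880,0])

```text
time: 14.1
tool_pos: [1050.2, 1.4, 654.3]
tcp_rot: [-1.326, -1.428, -2.299]
contact_force: [0.0, 0.6, 1.1]
grip_width: 91.8
```

arm_command(increments=[0,610,-1050,880,0])

```text
time: 14.22
tool_pos: [1052.8, 11.3, 661.2]
tcp_rot: [-1.191, -1.422, -2.407]
contact_force: [-1.0, 0.3, -0.1]
grip_width: 91.8
```

arm_command(increments=[0,610,-1050,880,0])

```text
time: 14.35
tool_pos: [1054.3, 22.3, 668.6]
tcp_rot: [-1.07, -1.416, -2.502]
contact_force: [-0.6, -0.1, -0.3]
grip_width: 91.9
```

arm_command(increments=[0,610,-1050,880,0])

```text
time: 14.48
tool_pos: [1054.9, 34.5, 676.4]
tcp_rot: [-0.963, -1.407, -2.585]
contact_force: [-0.5, -0.3, -1.0]
grip_width: 91.8
```

arm_command(increments=[0,610,-1050,880,0])

```text
time: 14.6
tool_pos: [1054.5, 47.7, 684.6]
tcp_rot: [-0.867, -1.398, -2.656]
contact_force: [0.3, 0.3, -0.6]
grip_width: 91.9
```

arm_command(increments=[0,610,-1050,880,0])

```text
time: 14.72
tool_pos: [1053.2, 61.7, 693.2]
tcp_rot: [-0.782, -1.388, -2.718]
contact_force: [0.5, -0.2, -0.2]
grip_width: 92.0
```

arm_command(increments=[0,610,-1050,880,0])

```text
time: 14.85
tool_pos: [1051.2, 76.6, 701.9]
tcp_rot: [-0.708, -1.378, -2.769]
contact_force: [-0.4, -0.2, -0.3]
grip_width: 91.9
```

```bash
python3 -c "
from h import *
st(12,28);st(20,0)"
```

```text
14.85 [ 0.139  0.992  0.037 -0.954  0.599  2.481] [1051.2   76.6  701.9] z [ 0.931 -0.334  0.146] az -19.7 el 8.4 ydir [-0.318 -0.94  -0.125]
pull [ 440. -760. 1220.]
14.85 [ 0.139  0.992  0.037 -0.954  0.599  2.481] [1051.2   76.6  701.9] z [ 0.931 -0.334  0.146] az -19.7 el 8.4 ydir [-0.318 -0.94  -0.125]
pull [-290. -930. 1140.]
```

Heading is now −20° and roughly level. A low horizontal grasp needs a flipped wrist (q4 near π), so I'll fit a quick kinematic model from the logged samples to plan the rest.

```bash
cat > kin.py <<'E'
import numpy as np
from scipy.spatial.transform import Rotation as R
from scipy.optimize import least_squares
Q=np.array([[-1.25500787,.342744,1.525026,0,1.275392,-.145996],[-1.204,1.052,.036,.005,2.003,-.093],[-1.227,.551,1.033,.006,1.506,-.118],
[-1.202,1.13,.037,.009,1.877,1.481],[-1.215,.872,.037,.038,1.883,1.483],[-1.214,.887,.037,.08,1.376,1.485],[-1.234,.685,.037,.13,1.167,1.481],
[.025,.158,1.269,-.995,1.209,2.793],[.009,.908,.037,-.883,1.172,2.379],[.103,.997,.037,-.971,.889,2.499],[.139,.992,.037,-.954,.599,2.481]])
P=np.array([[233.8,-469.6,226.0],[364.1,-731.5,291.5],[296.3,-595.2,284.9],[382.9,-769.9,228.7],[369.4,-742.4,446],[429.95,-864.1,523.2],[407.1,-818,771],
[600.7,-158.1,587.2],[944.4,-141.3,640.3],[1026.2,-21.9,634.9],[1051.2,76.6,701.9]])
ry=lambda a:R.from_euler('y',a).as_matrix(); rz=lambda a:R.from_euler('z',a).as_matrix()
def fk(q,p):
    r0,h,a,e,b,d,c,f=p
    R1=rz(q[0]);R2=R1@ry(q[1]);R3=R2@ry(q[2]);R5=R3@rz(q[3])@ry(q[4]);
    return R1@[r0,0,h]+R2@[0,0,a]+R3@[e,0,b]+R5@[d,0,c],R5@rz(q[5]+f)
def fit():
    g=lambda p:np.concatenate([fk(q,p)[0]-x for q,x in zip(Q,P)])
    s=least_squares(g,[0,350,450,0,450,0,250,0]);p=s.x
    return p,np.abs(s.fun).max()
LO=np.array([-2.5,-.75,.06,-.98,.3,-3.08]);HI=np.array([2.5,2,2.68,4.12,2.64,3.08])
def ik(pos,M,q0,p):
    g=lambda q:np.r_[(fk(q,p)[0]-pos)/100,(R.from_matrix(fk(q,p)[1].T@M)).as_rotvec()*3]
    s=least_squares(g,np.clip(q0,LO+.001,HI-.001),bounds=(LO,HI)); return s.x,s.cost
E
python3 - <<'E'
from kin import *
from h import tool,sensors
p,e=fit();print(p.round(2),e)
t,M=tool();q=sensors.get_obs()['joint_positions']
a,b=fk(q,p);print((b.T@M).round(3))
np.save('p.npy',p)
E
```

```text
[ 22.15 273.75 472.14 103.97 325.47 -54.57 284.85   0.  ] 80.22816272931368
[[ 0. -1.  0.]
 [ 1.  0.  0.]
 [-0.  0.  1.]]
```

```bash
python3 - <<'E'
from kin import *
import kin
p,e=fit()
for q,x in zip(Q,P): print((fk(q,p)[0]-x).round(0))
# free offset vectors on each link
def fk2(q,p):
    R1=rz(q[0]);R2=R1@ry(q[1]);R3=R2@ry(q[2]);R4=R3@rz(q[3]);R5=R4@ry(q[4])
    return R1@[p[0],p[8],p[1]]+R2@[p[2],0,p[3]]+R3@[p[4],p[9],p[5]]+R5@[p[6],p[10],p[7]]
s=least_squares(lambda p:np.concatenate([fk2(q,p)-x for q,x in zip(Q,P)]),[0,350,0,450,0,450,0,250,0,0,0],loss='soft_l1')
print(s.x.round(1))
for q,x in zip(Q,P): print((fk2(q,s.x)-x).round(0))
E
```

```text
[-74. -21.  13.]
[-62. -50.  -6.]
[-71. -28.   1.]
[-66. -42.   1.]
[-62. -53.   1.]
[-75. -27.  14.]
[-80. -21.   8.]
[  7. -34. -15.]
[ -4. -37.   0.]
[-20. -29.  -5.]
[-36. -30. -11.]
[ 3.000e-01  2.233e+02  1.000e-01  5.060e+02  4.690e+01  3.794e+02
  1.000e-01  3.179e+02  8.800e+00  6.780e+01 -3.000e-01]
[-0.  0.  0.]
[ 0. -0. -0.]
[-0. -0.  0.]
[-1. -0. -0.]
[0. 0. 0.]
[ 0. -0. -0.]
[ 0.  0. -0.]
[ 0.  0. -0.]
[-0. -0.  0.]
[ 0. -0. -0.]
[-0. -0.  0.]
```

```bash
cat > kin2.py <<'E'
from kin import *
PP=[.3,223.3,.1,506.0,46.9,379.4,.1,317.9,8.8,67.8,-.3]
def fk(q,_=None):
    p=PP;R1=rz(q[0]);R2=R1@ry(q[1]);R3=R2@ry(q[2]);R5=R3@rz(q[3])@ry(q[4])
    return R1@[p[0],p[8],p[1]]+R2@[p[2],0,p[3]]+R3@[p[4],p[9],p[5]]+R5@[p[6],p[10],p[7]],R5@rz(q[5]+np.pi/2)
import kin; kin.fk=fk
def M_of(az,el,up=1):
    a,e=np.radians([az,el]); z=np.array([np.cos(e)*np.cos(a),np.cos(e)*np.sin(a),np.sin(e)])
    y=np.array([np.sin(a),-np.cos(a),0])*up; return np.c_[np.cross(y,z),y,z]   # x up when up=1
E
python3 - <<'E'
from kin2 import *
from h import atz
print('cap',atz('top',194.9,228.2,124),'pad',atz('top',388,206,12),'bar',atz('top',343.5,209.2,200),atz('top',370.8,206,200))
b=np.array([503,165,0]); pad=np.array([562,-326,8])
rng=np.random.default_rng(0)
for az in(-20,0,20):
  for el in(-15,-25):
    for nm,t in(('grasp',b+[0,0,68]),('place',pad+[0,0,72]),('air',b+[-30,-100,300])):
      for up in(1,-1):
        if up==-1 and nm!='air':continue
        M=M_of(az,el,up);best=[]
        for s in range(14):
            q,c=ik(t+19*M[:,2],M,rng.uniform(LO,HI),None)
            if c<1e-4 and not any(np.abs(q-k).max()<.05 for k in best):best.append(q)
        print(az,el,nm,up,[list(k.round(2)) for k in best])
E
```

```text
cap [503.3 172.5 124. ] pad [ 561.4 -325.8   12. ] bar [ 543.1 -184.3  200. ] [ 549.9 -246.2  200. ]
-20 -15 grasp 1 [[np.float64(0.63), np.float64(0.94), np.float64(2.25), np.float64(4.11), np.float64(1.34), np.float64(-1.53)]]
-20 -15 place 1 [[np.float64(-0.87), np.float64(0.9), np.float64(2.21), np.float64(2.61), np.float64(1.28), np.float64(-1.56)]]
-20 -15 air 1 [[np.float64(0.38), np.float64(0.17), np.float64(2.41), np.float64(4.09), np.float64(0.92), np.float64(-2.04)]]
-20 -15 air -1 [[np.float64(0.38), np.float64(0.17), np.float64(2.41), np.float64(4.09), np.float64(0.92), np.float64(1.1)]]
-20 -25 grasp 1 [[np.float64(0.59), np.float64(0.8), np.float64(2.26), np.float64(4.11), np.float64(1.08), np.float64(-1.65)]]
-20 -25 place 1 [[np.float64(-0.85), np.float64(0.77), np.float64(2.18), np.float64(2.58), np.float64(0.97), np.float64(-1.46)]]
-20 -25 air 1 []
-20 -25 air -1 []
0 -15 grasp 1 [[np.float64(0.37), np.float64(1.03), np.float64(2.47), np.float64(3.5), np.float64(1.64), np.float64(-1.45)]]
0 -15 place 1 [[np.float64(-1.05), np.float64(0.9), np.float64(2.06), np.flo
[... 1119 characters left out ...]
t64(2.54), np.float64(2.04), np.float64(1.01), np.float64(-1.08)]]
20 -15 air -1 [[np.float64(-0.55), np.float64(0.07), np.float64(2.54), np.float64(2.04), np.float64(1.01), np.float64(2.06)]]
20 -25 grasp 1 [[np.float64(-0.02), np.float64(0.87), np.float64(2.52), np.float64(2.8), np.float64(1.37), np.float64(-1.66)]]
20 -25 place 1 [[np.float64(-1.09), np.float64(0.84), np.float64(1.81), np.float64(1.47), np.float64(1.13), np.float64(-1.02)]]
20 -25 air 1 [[np.float64(-0.48), np.float64(-0.06), np.float64(2.41), np.float64(1.77), np.float64(0.75), np.float64(-0.7)]]
20 -25 air -1 [[np.float64(-0.48), np.float64(-0.06), np.float64(2.41), np.float64(1.77), np.float64(0.75), np.float64(2.44)]]
```

```bash
cat > sim.py <<'E'
from kin2 import *
L0=np.array([-2.53,-.77,.04,-1,.28,-3.11]);H0=np.array([2.53,2.02,2.7,4.14,2.66,3.11])
def row(q,tp,tM,w,step=62.5,rot=np.radians(10.7)):
    p,M=fk(q);d=tp-p;n=np.linalg.norm(d)
    if n>step:d*=step/n
    rv=R.from_matrix(tM@M.T).as_rotvec();m=np.linalg.norm(rv)
    if m>rot:rv*=rot/m
    gp=p+d;gM=R.from_rotvec(rv).as_matrix()@M
    g=lambda x:np.r_[fk(x)[0]-gp,w*R.from_matrix(gM@fk(x)[1].T).as_rotvec()]/100
    return least_squares(g,np.clip(q,L0+1e-6,H0-1e-6),bounds=(L0,H0)).x
def call(q,rows,w=550):
    p,M=fk(q)
    for r in rows: q=row(q,p+M@np.array(r[:3],float),M@rz(np.radians(r[3])),w)
    return q
def info(q):
    p,M=fk(q);z=M[:,2];return q.round(2),p.round(0),'az %.1f el %.1f jz %.2f'%(*np.degrees([np.arctan2(z[1],z[0]),np.arcsin(z[2])]),M[2,1])
E
python3 - <<'E'
from sim import *
q0=np.array([-1.215,.887,.037,.08,1.376,1.485])
for w in(300,500,700,1000):
    q=q0
    for _ in range(11):q=call(q,[[1500,0,0,0]],w)
    print(w,info(q))
q0=np.array([-1.234,.685,.037,.13,1.167,1.481])
for w in(300,500,700,1000):
    q=call(q0,[[-478,-536,-505,0]]*16,w); print(w,info(q))
E
```

```text
300 (array([-1.24,  0.64,  0.04,  0.2 ,  0.72,  1.45]), array([ 400., -805.,  947.]), 'az -63.6 el 10.1 jz 0.00')
500 (array([-1.24,  0.67,  0.04,  0.14,  1.05,  1.48]), array([ 407., -819.,  820.]), 'az -63.6 el -10.4 jz 0.00')
700 (array([-1.23,  0.7 ,  0.04,  0.12,  1.23,  1.48]), array([ 407., -819.,  741.]), 'az -63.6 el -22.1 jz 0.00')
1000 (array([-1.23,  0.72,  0.04,  0.11,  1.35,  1.49]), array([ 404., -814.,  681.]), 'az -63.6 el -30.8 jz 0.00')
300 (array([ 0.28,  0.3 ,  1.3 , -1.  ,  1.39,  3.07]), array([609., -18., 477.]), 'az -62.8 el -32.5 jz -0.00')
500 (array([ 0.17,  0.24,  1.26, -1.  ,  1.32,  2.92]), array([616., -82., 539.]), 'az -60.8 el -30.1 jz -0.02')
700 (array([-0.02,  0.15,  1.23, -1.  ,  1.19,  2.73]), array([ 599., -186.,  620.]), 'az -60.6 el -24.7 jz -0.02')
1000 (array([-0.14,  0.09,  1.23, -1.  ,  1.11,  2.64]), array([ 571., -245.,  663.]), 'az -61.8 el -21.0 jz -0.01')
```

```bash
cat > srch.py <<'E'
from sim import *
import sys,time
from multiprocessing import Pool
from h import sensors
def wr(q):
    p,M=fk(q);return (p-318*M[:,2])
def ok(q):
    return fk(q)[0][2]>200 and wr(q)[2]>160 and np.hypot(*wr(q)[:2])>220 and np.hypot(*fk(q)[0][:2])>250
def score(q):
    z=fk(q)[1][:,2]; best=min(np.degrees(np.arccos(np.clip(z@M_of(a,e)[:,2],-1,1))) for a in(0,8,16) for e in(-17,-23))
    return best+ (0 if q[3]>.1 else 40*(.1-q[3]))
def trial(a):
    q0,seed=a;r=np.random.default_rng(seed);q=q0;n=0
    az=r.uniform(-1.6,1);rad=r.uniform(350,950);P=np.array([rad*np.cos(az),rad*np.sin(az),r.uniform(250,900)])
    p,M=fk(q);v=M.T@(P-p);k=int(np.ceil(np.linalg.norm(v)/60))+1
    for i in range(k):
        q=row(q,p+M@(v*min(1,(i+1)/(k-1) if k>1 else 1)),M,600)
        if not ok(q):return (999,)
    d=r.normal(size=3);d/=np.linalg.norm(d);best=(score(q),q,P,d,0,k)
    for j in range(14):
        p,M=fk(q);q=row(q,p+1500*d,M,600)
        if not ok(q):break
        s=score(q)
        if s<best[0]:best=(s,q,P,d,j+1,k+j+1)
    return best
if __name__=='__main__':
    q0=np.array(sensors.get_obs()['joint_positions']);N=int(sys.argv[1]);t=time.time()
    beam=[(score(q0),q0,[])]
    with Pool() as pool:
        for stage in range(2):
            res=[]
            for bi,(s,q,h) in enumerate(beam):
                for x in pool.map(trial,[(q,1000*stage+i+100000*bi) for i in range(N//len(beam))],chunksize=8):
                    if x[0]<900:res.append((x[0]+.15*x[5],x[1],h+[x]))
            beam=sorted(res,key=lambda x:x[0])[:4]
            for s,q,h in beam[:3]:
                print(stage,round(s,1),round(h[-1][0],1),info(q),[(x[2].round(0),x[3].round(2),x[4],x[5]) for x in h])
            print(time.time()-t,flush=True)
E
nproc; OMP_NUM_THREADS=1 timeout 400 python3 srch.py 600
```

```text
4
0 21.3 17.1 (array([-0.52,  0.37,  1.26,  0.81,  0.28,  0.83]), array([ 819., -303.,  544.]), 'az -17.6 el -14.5 jz -0.10') [(array([576., 684., 585.]), array([-0.13, -0.85, -0.51]), 13, 28)]
0 21.8 18.5 (array([-0.33,  1.34,  0.04,  0.35,  0.28,  1.35]), array([1160., -287.,  340.]), 'az -13.6 el -4.3 jz -0.12') [(array([856., 350., 452.]), array([ 0.71, -0.64, -0.29]), 14, 22)]
0 24.0 20.2 (array([-0.37, -0.26,  1.31,  0.31,  0.55,  1.42]), array([545., -74., 858.]), 'az -11.9 el -0.5 jz -0.12') [(array([541., 763., 426.]), array([-0.65, -0.75,  0.13]), 9, 25)]
168.34999084472656
1 7.3 3.7 (array([-2.53,  0.39,  0.04,  2.33,  2.17,  1.42]), array([  26., -309.,  930.]), 'az -3.6 el -15.7 jz -0.16') [(array([576., 684., 585.]), array([-0.13, -0.85, -0.51]), 13, 28), (array([ 406., -543.,  756.]), array([-0.73,  0.63,  0.27]), 14, 24)]
1 8.4 4.0 (array([-2.53,  0.74,  0.1 ,  1.97,  2.43,  0.93]), array([-194., -462.,  712.]), 'az -4.0 el -18.3 jz -0.16') [(array([576., 684., 585.]), array([-0.13, -0.85, -0.51]), 13, 28), (array([ 184., -806.,  638.]), array([-0.67,  0.74,  0.09]), 14, 29)]
1 9.1 6.0 (array([ 0.91,  0.48,  2.47,  4.14,  1.26, -1.58]), array([411., 240., 228.]), 'az -2.5 el -11.6 jz -0.16') [(array([576., 684., 585.]), array([-0.13, -0.85, -0.51]), 13, 28), (array([260., 363., 300.]), array([-0.41,  0.9 ,  0.12]), 4, 21)]
298.008749961853
```

The simulation reproduces the real ratchet, and the search found a 2-stage route into the flipped-wrist branch. I'll print the numbers for stage 1.

```bash
cat > gen.py <<'E'
from sim import *
from h import sensors
import sys
def gen(P,d,n,q=None,L=1500):
    q=np.array(sensors.get_obs()['joint_positions']) if q is None else q
    p,M=fk(q);v=M.T@(np.array(P,float)-p);k=int(np.ceil(np.linalg.norm(v)/60))+1
    print('reloc',v.round(0),'rows',k)
    for i in range(k): q=row(q,p+M@(v*min(1,(i+1)/(k-1))),M,600)
    print(*info(q))
    for j in range(n):
        p,M=fk(q);print((M.T@(L*np.array(d))).round(-1),end=' ');q=row(q,p+L*np.array(d),M,600)
    print('\n',*info(q));return q
if __name__=='__main__':
    q=gen([576,684,585],[-.13,-.85,-.51],13)
    gen([260,363,300],[-.41,.9,.12],4,q)
E
python3 gen.py
```

```text
reloc [ -72. -405. -662.] rows 14
[ 0.54  0.81  0.04 -1.    0.96  2.37] [856. 346. 802.] az -12.8 el 2.5 jz -0.11
[-620. 1370.   60.] [-610. 1370.   70.] [-610. 1370.   70.] [-610. 1370.   80.] [-610. 1370.   80.] [-610. 1370.   80.] [-610. 1370.  120.] [-600. 1360.  190.] [-600. 1350.  260.] [-590. 1340.  320.] [-570. 1340.  370.] [-560. 1330.  390.] [-560. 1340.  390.] 
 [-0.51  0.38  1.26  0.78  0.28  0.86] [ 820. -303.  543.] az -17.8 el -14.7 jz -0.10
reloc [-467. -418. -650.] rows 17
[ 0.7   0.35  2.55  4.14  1.19 -1.66] [419. 126. 243.] az -13.7 el -13.8 jz -0.12
[ -180. -1150.  -930.] [ -180. -1200.  -880.] [ -180. -1240.  -820.] [ -180. -1270.  -760.] 
 [ 0.91  0.48  2.47  4.14  1.26 -1.57] [410. 237. 226.] az -2.7 el -11.9 jz -0.16
```

arm_command(increments=[0,-6,-31,-51,0,0,-11,-62,-102,0,0,-17,-93,-153,0,0,-22,-125,-204,0,0,-28,-156,-255,0,0,-33,-187,-306,0,0,-39,-218,-356,0,0,-44,-249,-407,0,0,-50,-280,-458,0,0,-55,-312,-509,0,0,-61,-343,-560,0,0,-66,-374,-611,0,0,-72,-405,-662,0,0,-72,-405,-662,0])

```text
time: 16.6
tool_pos: [860.9, 347.0, 795.8]
tcp_rot: [-1.23, -1.449, -2.131]
contact_force: [-0.1, 0.5, 0.7]
grip_width: 91.7
```

arm_command(increments=[0,-610,1370,80,0,0,-610,1370,80,0,0,-610,1370,80,0,0,-610,1370,80,0,0,-610,1370,80,0,0,-610,1370,80,0])

```text
time: 17.35
tool_pos: [880.0, 19.2, 708.7]
tcp_rot: [-1.534, -1.456, -1.824]
contact_force: [7.3, 24.5, 13.6]
grip_width: 91.8
```

arm_command(increments=[0,-610,1370,120,0])

```text
time: 17.48
tool_pos: [879.2, -19.3, 689.9]
tcp_rot: [-1.774, -1.455, -1.63]
contact_force: [0.0, 0.5, 0.6]
grip_width: 91.9
```

arm_command(increments=[0,-600,1360,190,0])

```text
time: 17.6
tool_pos: [879.2, -54.0, 672.2]
tcp_rot: [-1.967, -1.449, -1.478]
contact_force: [-0.4, 0.6, 0.1]
grip_width: 91.6
```

arm_command(increments=[0,-600,1350,260,0])

```text
time: 17.73
tool_pos: [879.6, -90.7, 653.0]
tcp_rot: [-2.149, -1.439, -1.339]
contact_force: [0.6, -0.3, -0.6]
grip_width: 91.9
```

arm_command(increments=[0,-590,1340,320,0])

```text
time: 17.85
tool_pos: [880.1, -128.2, 633.4]
tcp_rot: [-2.304, -1.428, -1.227]
contact_force: [-0.0, 0.1, 0.5]
grip_width: 91.9
```

arm_command(increments=[0,-570,1340,370,0])

```text
time: 17.98
tool_pos: [880.2, -166.5, 613.9]
tcp_rot: [-2.433, -1.415, -1.142]
contact_force: [1.2, -0.1, -0.3]
grip_width: 91.8
```

arm_command(increments=[0,-560,1330,390,0])

```text
time: 18.1
tool_pos: [878.9, -205.1, 594.2]
tcp_rot: [-2.544, -1.401, -1.075]
contact_force: [-0.2, 0.6, -0.0]
grip_width: 91.9
```

arm_command(increments=[0,-560,1340,390,0])

```text
time: 18.23
tool_pos: [875.3, -243.8, 574.6]
tcp_rot: [-2.641, -1.385, -1.021]
contact_force: [0.5, 0.8, -0.1]
grip_width: 91.7
```

```bash
python3 - <<'E'
from gen import *
from h import st
st(); q=gen([260,363,300],[-.41,.9,.12],8)
E
```

```text
18.225 [-0.274  0.46   1.121 -0.996  0.283  2.677] [ 875.3 -243.8  574.6] z [ 0.86  -0.485 -0.162] az -29.4 el -9.3 ydir [-0.502 -0.86  -0.089]
reloc [-425. -189. -778.] rows 17
[-0.06 -0.67  2.18 -1.    0.47  2.7 ] [353. -65. 538.] az -26.2 el -10.9 jz -0.10
[ -130.  -930. -1160.] [ -150.  -970. -1130.] [ -170. -1010. -1090.] [ -200. -1050. -1050.] [ -220. -1080. -1010.] [ -240. -1110.  -970.] [ -270. -1140.  -920.] [ -290. -1170.  -880.] 
 [ 0.83 -0.6   1.79 -1.    1.21  2.73] [297.  66. 630.] az -9.3 el -19.8 jz -0.16
```

```bash
sed -i 's/return least_squares(g,np.clip(q,L0+1e-6,H0-1e-6),bounds=(L0,H0)).x/D=np.array([.225,.225,.275,.275,.275,.275]);q=np.clip(q,L0+1e-5,H0-1e-5);return least_squares(g,q,bounds=(np.maximum(L0,q-D),np.minimum(H0,q+D))).x/' sim.py
python3 - <<'E'
from gen import *
# verify
print('verify:');q=gen([576,684,585],[-.13,-.85,-.51],13,np.array([.139,.992,.04,-.954,.599,2.481]))
q0=np.array(sensors.get_obs()['joint_positions'])
for P in([600,-600,450],[450,-650,400],[500,-450,350]):
    print(P);q=gen(P,[0,0,0],0,q0);
    for _ in range(6): q=call(q,[[0,0,0,0]])
    q=gen([300,350,300],[-.41,.9,.12],4,q)
E
```

```text
verify:
reloc [ -71. -406. -663.] rows 15
[ 0.55  0.81  0.04 -1.    0.97  2.37] [852. 349. 803.] az -12.7 el 2.4 jz -0.11
[-620. 1360.   60.] [-620. 1360.   80.] [-610. 1370.   80.] [-610. 1370.   80.] [-610. 1370.   80.] [-610. 1370.   90.] [-610. 1370.  110.] [-610. 1360.  190.] [-600. 1350.  250.] [-590. 1340.  320.] [-580. 1340.  360.] [-560. 1330.  400.] [-550. 1330.  420.] 
 [-0.46  0.38  1.21  0.42  0.28  1.23] [ 828. -286.  553.] az -19.7 el -15.7 jz -0.09
[600, -600, 450]
reloc [-93. 456. -44.] rows 9
[-0.89  0.38  1.29  1.27  0.38  0.34] [ 682. -545.  543.] az -29.9 el -11.7 jz -0.10

 [-0.89  0.38  1.29  1.27  0.38  0.34] [ 682. -545.  543.] az -29.9 el -11.7 jz -0.10
reloc [-451. -545. -712.] rows 18
[ 0.51  0.37  2.58  4.14  1.27 -1.62] [427.  32. 254.] az -25.9 el -10.9 jz -0.11
[ -140.  -930. -1160.] [ -140.  -990. -1110.] [ -140. -1040. -1060.] [ -140. -1090. -1010.] 
 [ 0.72  0.45  2.6   4.14  1.35 -1.51] [409. 115. 244.] az -15.0 el -9.6 jz -0.14
[450, -650, 400]
reloc [-149.  578. -140.] rows 12
[-1.16  0.31  1.59  1.74  0.64 -0.25] [ 545. -580.  486.] az -29.4 el 
[... 204 characters left out ...]
7 jz -0.10
[  -90.  -950. -1150.] [  -90. -1000. -1110.] [  -90. -1050. -1060.] [  -90. -1100. -1010.] 
 [ 0.72  0.43  2.61  4.14  1.38 -1.53] [405. 110. 261.] az -14.9 el -7.5 jz -0.13
[500, -450, 350]
reloc [-224.  386. -186.] rows 10
[-0.36  0.1   1.57 -1.    0.28  2.68] [ 677. -256.  570.] az -34.7 el -13.8 jz -0.07

 [-0.36  0.1   1.57 -1.    0.28  2.68] [ 677. -256.  570.] az -34.7 el -13.8 jz -0.07
reloc [-437. -253. -572.] rows 14
[-0.04 -0.67  2.21 -1.    0.58  2.72] [330. -86. 500.] az -31.3 el -15.6 jz -0.08
[ -230.  -820. -1230.] [ -250.  -860. -1200.] [ -280.  -890. -1160.] [ -310.  -930. -1130.] 
 [ 0.52 -0.72  2.03 -1.    1.1   2.75] [274. -29. 547.] az -23.1 el -20.3 jz -0.12
```

arm_command(increments=[0,-12,57,-6,0,0,-23,114,-11,0,0,-35,171,-17,0,0,-47,228,-22,0,0,-58,285,-28,0,0,-70,342,-33,0,0,-81,399,-39,0,0,-93,456,-44,0,0,-93,456,-44,0,0,-93,456,-44,0])

```text
time: 19.48
tool_pos: [784.1, -344.4, 493.5]
tcp_rot: [-2.778, -1.229, -0.736]
contact_force: [0.3, -0.0, -0.4]
grip_width: 91.5
```

```bash
python3 - <<'E'
from gen import *
from h import st
st(); q=gen([300,350,300],[-.41,.9,.12],12)
q=gen([320,350,330],[-.41,.9,.12],12)
E
```

```text
19.475 [-0.586  0.367  1.353  0.906  0.283  0.736] [ 784.1 -344.4  493.5] z [ 0.891 -0.328 -0.313] az -20.2 el -18.2 ydir [-0.379 -0.918 -0.119]
reloc [-458. -431. -598.] rows 16
[ 0.59  0.24  2.55  4.14  1.06 -1.73] [423.  94. 249.] az -16.5 el -17.1 jz -0.14
[ -270. -1090.  -980.] [ -270. -1140.  -930.] [ -270. -1180.  -880.] [ -270. -1220.  -820.] [ -270. -1260.  -770.] [ -270. -1290.  -710.] [ -270. -1320.  -640.] [ -270. -1350.  -580.] [ -270. -1380.  -510.] [ -270. -1400.  -450.] [ -270. -1420.  -380.] [ -270. -1440.  -320.] 
 [ 1.18  0.65  2.12  4.14  1.18 -1.61] [381. 486. 202.] az 15.8 el -9.9 jz -0.27
reloc [-425. -442. -590.] rows 16
[ 0.54  0.17  2.51  4.14  0.99 -1.82] [434.  87. 269.] az -16.6 el -16.8 jz -0.14
[ -270. -1090.  -990.] [ -260. -1130.  -940.] [ -250. -1180.  -890.] [ -250. -1220.  -830.] [ -250. -1250.  -770.] [ -250. -1290.  -710.] [ -250. -1320.  -650.] [ -250. -1350.  -590.] [ -250. -1380.  -520.] [ -250. -1400.  -460.] [ -250. -1420.  -390.] [ -250. -1440.  -330.] 
 [ 1.18  0.63  2.12  4.14  1.19 -1.64] [387. 483. 218.] az 15.2 el -8.4 jz -0.26
```

arm_command(increments=[0,-28,-29,-39,0,0,-57,-59,-79,0,0,-85,-88,-118,0,0,-113,-118,-157,0,0,-142,-147,-197,0,0,-170,-177,-236,0,0,-198,-206,-275,0,0,-227,-236,-315,0,0,-255,-265,-354,0,0,-283,-295,-393,0,0,-312,-324,-433,0,0,-340,-354,-472,0,0,-368,-383,-511,0,0,-397,-412,-551,0,0,-425,-442,-590,0])

```text
time: 21.35
tool_pos: [548.7, 1.8, 387.3]
tcp_rot: [-2.725, -1.251, -0.762]
contact_force: [0.5, 0.5, -0.8]
grip_width: 92.0
```

arm_command(increments=[0,-270,-1090,-990,0])

```text
time: 21.48
tool_pos: [528.8, 40.9, 374.5]
tcp_rot: [-2.663, -1.268, -0.795]
contact_force: [1.0, -0.1, -0.7]
grip_width: 91.8
```

arm_command(increments=[0,-260,-1130,-940,0])

```text
time: 21.6
tool_pos: [513.8, 78.5, 363.5]
tcp_rot: [-2.587, -1.288, -0.836]
contact_force: [1.5, 0.9, -0.6]
grip_width: 91.6
```

arm_command(increments=[0,-250,-1180,-890,0])

```text
time: 21.72
tool_pos: [501.8, 114.6, 351.6]
tcp_rot: [-2.51, -1.303, -0.876]
contact_force: [0.5, 0.7, -0.7]
grip_width: 91.7
```

arm_command(increments=[0,-250,-1220,-830,0])

```text
time: 21.85
tool_pos: [492.9, 150.1, 339.9]
tcp_rot: [-2.429, -1.317, -0.918]
contact_force: [1.1, -0.4, -0.3]
grip_width: 91.8
```

```bash
python3 - <<'E'
from gen import *
from h import st
st(); q=gen(fk(np.array(sensors.get_obs()['joint_positions']))[0],[-.41,.9,.12],8)
E
```

```text
21.85 [ 0.566  0.132  2.33   4.137  0.931 -1.97 ] [492.9 150.1 339.9] z [ 0.964 -0.185 -0.19 ] az -10.8 el -11.0 ydir [-0.217 -0.962 -0.164]
reloc [0. 0. 0.] rows 1Traceback (most recent call last):
  File "<stdin>", line 3, in <module>
  File "gen.py", line 8, in gen
    for i in range(k): q=row(q,p+M@(v*min(1,(i+1)/(k-1))),M,600)
                                            ~~~~~^^~~~~
ZeroDivisionError: division by zero
```

```bash
python3 - <<'E'
from gen import *
q0=np.array(sensors.get_obs()['joint_positions'])
for d in([-.41,.9,.12],[0,1,0],[-.2,.9,.4],[-.2,.9,-.4],[.4,.9,0],[-.6,.6,.5],[-.6,.6,-.5]):
    q=q0;d=np.array(d)/np.linalg.norm(d);out=[]
    for j in range(6):
        p,M=fk(q);out.append((M.T@(1500*d)).round(-1).astype(int).tolist());q=row(q,p+1500*d,M,600)
    print(d.round(2),*info(q),out[0],out[-1])
E
```

```text
[-0.41  0.9   0.12] [ 0.98  0.42  2.22  4.14  1.21 -1.79] [448. 356. 308.] az 4.1 el -3.8 jz -0.20 [-190, -1200, -880] [-140, -1370, -590]
[0. 1. 0.] [ 0.88  0.61  1.92  4.14  1.11 -1.89] [557. 420. 279.] az 1.4 el -4.5 jz -0.19 [-300, -1440, -280] [-290, -1470, -20]
[-0.2  0.9  0.4] [ 0.87  0.3   2.06  4.14  1.04 -2.01] [507. 360. 397.] az 3.2 el -1.6 jz -0.19 [260, -1330, -650] [310, -1430, -310]
[-0.2  0.9 -0.4] [ 0.96  0.81  2.07  4.14  1.29 -1.59] [491. 389. 151.] az 0.5 el -7.6 jz -0.20 [-890, -1130, -420] [-880, -1190, -250]
[0.41 0.91 0.  ] [ 0.73  0.67  1.68  4.14  0.96 -2.02] [675. 415. 290.] az -1.8 el -5.3 jz -0.19 [-180, -1450, 330] [-200, -1390, 520]
[-0.61  0.61  0.51] [ 0.88 -0.04  2.39  4.14  1.05 -2.01] [396. 235. 421.] az 3.5 el -1.2 jz -0.19 [420, -810, -1190] [520, -1050, -930]
[-0.61  0.61 -0.51] [ 1.04  0.9   2.48  4.14  1.51 -1.16] [380. 270. 121.] az 0.9 el -10.5 jz -0.20 [-1060, -560, -910] [-1070, -700, -790]
```

arm_command(increments=[0,-1000,-600,-920,0])

```text
time: 21.98
tool_pos: [465.2, 175.8, 303.7]
tcp_rot: [-2.367, -1.321, -0.956]
contact_force: [0.4, 0.4, -1.5]
grip_width: 91.6
```

arm_command(increments=[0,-1000,-620,-900,0])

```text
time: 22.1
tool_pos: [440.3, 197.3, 264.6]
tcp_rot: [-2.341, -1.323, -0.951]
contact_force: [0.2, 0.8, -2.1]
grip_width: 91.6
```

arm_command(increments=[0,-950,-750,-870,0])

```text
time: 22.22
tool_pos: [423.5, 219.5, 230.0]
tcp_rot: [-2.315, -1.323, -0.94]
contact_force: [1.5, 0.4, -0.7]
grip_width: 91.6
```

arm_command(increments=[0,-900,-850,-840,0])

```text
time: 22.35
tool_pos: [411.8, 243.4, 199.8]
tcp_rot: [-2.294, -1.319, -0.919]
contact_force: [0.5, -0.4, -0.2]
grip_width: 91.5
```

arm_command(increments=[0,-800,-950,-820,0])

```text
time: 22.48
tool_pos: [403.0, 269.6, 175.5]
tcp_rot: [-2.28, -1.313, -0.889]
contact_force: [-0.5, 0.2, 0.2]
grip_width: 92.0
```

```bash
python3 -c "
from h import *
st()
im=shot('top','e.png')
"
```

```text
22.475 [ 0.986  0.709  2.448  4.137  1.412 -1.36 ] [403.  269.6 175.5] z [ 0.986 -0.012 -0.166] az -0.7 el -9.6 ydir [-0.044 -0.98  -0.193]
```

View pics/e.png

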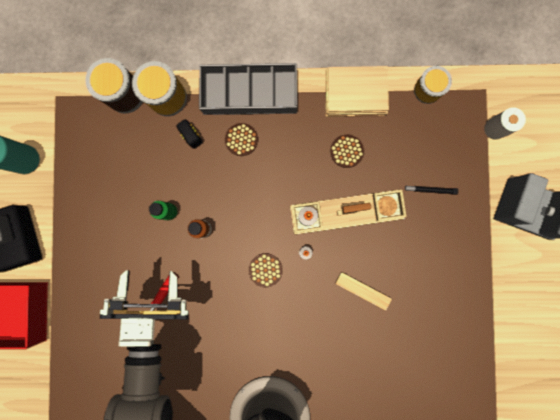

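The top view shows everything still in place and the gripper low on the left at (140,300), pointing ahead. Next I'll level the jaws (spin −11°) and go to a pre-grasp pose in front of the amber bottle.

```bash
cat >> h.py <<'E'
def to(P):
    p,M=tool(); print('tool shift to',P,(M.T@(np.array(P,float)-p)).round(1))
E
python3 -c "
from h import *
print(atz('top',155.9,209.2,124))
to([425,172.5,90])"
```

```text
[550.9 269.8 124. ]
tool shift to [425, 172.5, 90] [-57.  112.5  36.8]
```

arm_command(increments=[0,-15,28,9,-4,0,-29,56,18,-8,0,-43,84,28,-11,0,-57,112.5,37,-11,0,-57,112.5,37,-11])

```text
time: 23.15
tool_pos: [426.0, 166.1, 90.5]
tcp_rot: [-3.139, -1.399, -0.023]
contact_force: [0.7, -0.1, -0.0]
grip_width: 92.2
```

```bash
python3 - <<'E'
from h import *
st(); p,M=tool()
im=shot('wrist','f.png')
c=imaging.calibration('wrist');H=np.array(c['hand_eye'])
def wp(P):
    q=np.linalg.inv(H)@np.r_[M.T@(np.array(P,float)-p),1]; return (c['fx']*q[0]/q[2]+c['cx']).round(1),(c['fy']*q[1]/q[2]+c['cy']).round(1)
for P in([503.3,172.5,124],[503.3,172.5,0],[503.3,172.5,60]):print(P,wp(P))
E
```

```text
23.15 [ 0.612  1.206  2.641  3.825  1.966 -1.142] [426.  166.1  90.5] z [ 0.985 -0.02  -0.171] az -1.2 el -9.8 ydir [-0.02 -1.   -0.  ]
[503.3, 172.5, 124] (np.float64(262.1), np.float64(153.3))
[503.3, 172.5, 0] (np.float64(264.8), np.float64(308.0))
[503.3, 172.5, 60] (np.float64(263.6), np.float64(241.3))
```

View pics/f.png

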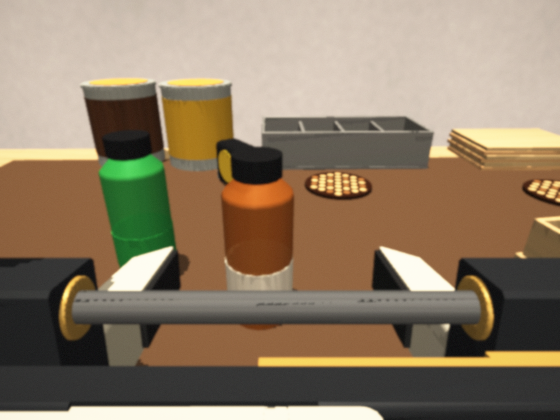

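The wrist view shows the amber bottle centred at about column 258, with its cap at (257,165). It stands between the open fingers and slightly left of their centre, and the green bottle at (137,200) is well outside. That puts it about 3.5 mm further +y than I estimated. I'll correct for that, go in and close.

arm_command(increments=[0,-6,-11.5,15,0,0,-6,-11.5,45,0,0,-6,-11.5,75,0,0,-6,-11.5,101,0,0,-6,-11.5,101,0,1,-6,-11.5,101,0,1,-6,-11.5,101,0,1,-6,-11.5,101,0,1,-6,-11.5,101,0,1,-6,-11.5,101,0,1,-6,-11.5,101,0])

```text
time: 24.58
tool_pos: [524.4, 178.6, 70.8]
tcp_rot: [-3.115, -1.404, -0.042]
contact_force: [-0.3, -0.8, -0.3]
grip_width: 46.9
```

```bash
python3 - <<'E'
from h import *
from sim import *
st();print(sensors.get_obs()['grip_width'],sensors.get_obs()['contact_force'])
q=np.array(sensors.get_obs()['joint_positions'])
# plan: lift (world +z 230, -x 40), spin +180, compare options
p,M=fk(q)
for w in([-20,-60,250],[0,-150,250],[50,-250,280]):
    v=M.T@np.array(w,float);k=6;qq=q
    rows=[list(v*min(1,(i+1)/k))+[0] for i in range(7)]
    qq=call(q,rows,600);print(w,v.round(0),*info(qq))
    for s in(1,-1):
        print(s,*info(call(qq,[[0,0,0,s*10*(i+1)] for i in range(16)],600)))
E
```

```text
24.575 [ 0.439  1.078  2.424  3.594  1.728 -1.409] [524.4 178.6  70.8] z [ 0.986 -0.014 -0.166] az -0.8 el -9.6 ydir [-0.015 -1.    -0.004]
46.88474355650846 [-0.32799272 -0.78956912 -0.30002397]
[-20, -60, 250] [244.  59. -60.] [ 0.23  0.12  2.49  3.45  0.89 -1.72] [504. 119. 321.] az -0.8 el -9.6 jz -0.00
1 [0.23 0.12 2.49 3.45 0.89 1.07] [504. 119. 321.] az -0.8 el -9.6 jz -0.33
-1 [-0.28 -0.38  2.39  1.95  0.36 -3.11] [457.  59. 398.] az 4.3 el -16.4 jz 0.49
[0, -150, 250] [248. 149. -39.] [-0.21  0.1   2.52  2.89  0.9  -1.44] [524.  29. 321.] az -0.8 el -9.6 jz -0.00
1 [-0.21  0.1   2.52  2.89  0.9   1.35] [524.  29. 321.] az -0.8 el -9.6 jz -0.33
-1 [-0.49 -0.32  2.36  1.82  0.52 -3.11] [480.   3. 402.] az 1.9 el -16.2 jz 0.44
[50, -250, 280] [286. 248.   6.] [-0.54  0.1   2.35  2.41  0.83 -1.12] [574. -71. 351.] az -0.8 el -9.6 jz -0.00
1 [-0.54  0.1   2.35  2.41  0.83  1.67] [574. -71. 351.] az -0.8 el -9.6 jz -0.33
-1 [-0.61 -0.12  2.17  1.75  0.61 -3.11] [559. -79. 420.] az 0.9 el -16.5 jz 0.42
```

Gripped, with the opening at 47 mm. I'll lift, invert by spinning 150° about the near-horizontal tool axis, hold, and spin back.

arm_command(increments=[1,25,0,-4,0,1,60,0,-10,0,1,100,30,-18,0,1,148,70,-26,0,1,198,110,-32,0,1,248,149,-39,0,1,248,149,-39,0])

```text
time: 25.45
tool_pos: [524.2, 24.4, 328.2]
tcp_rot: [-3.132, -1.417, -0.033]
contact_force: [0.5, 0.3, -2.1]
grip_width: 47.3
```

arm_command(increments=[1,0,0,0,10,1,0,0,0,20,1,0,0,0,30,1,0,0,0,40,1,0,0,0,50,1,0,0,0,60,1,0,0,0,70,1,0,0,0,80,1,0,0,0,90,1,0,0,0,100,1,0,0,0,110,1,0,0,0,120,1,0,0,0,130,1,0,0,0,140,1,0,0,0,150,1,0,0,0,150,1,0,0,0,150,1,0,0,0,150])

```text
time: 27.7
tool_pos: [524.7, 28.9, 320.7]
tcp_rot: [-1.899, 1.026, -1.868]
contact_force: [-0.9, 0.2, -1.4]
grip_width: 47.1
```

```bash
python3 - <<'E'
from h import *
st();o=sensors.get_obs();print(o['grip_width'],o['contact_force'])
shot('scene','g.png')
im=cv2.imread('pics/g.png');cv2.imwrite('pics/g2.png',cv2.resize(im[60:300,180:460],None,fx=2,fy=2))
E
```

```text
27.7 [-0.209  0.102  2.52   2.894  0.896  1.174] [524.7  28.9 320.7] z [ 0.986 -0.014 -0.167] az -0.8 el -9.6 ydir [-0.071  0.869 -0.49 ]
47.14747382113849 [-0.88983136  0.22480518 -1.43574063]
```

View pics/g2.png

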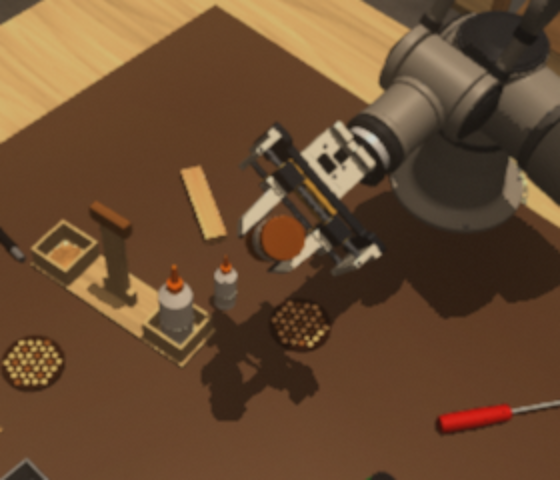

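The scene crop shows the bottle upside down in the jaws, its round foot facing up at (282,238). I'll spin back upright and take a top view for the placing offsets.

arm_command(increments=[1,0,0,0,-10,1,0,0,0,-20,1,0,0,0,-30,1,0,0,0,-40,1,0,0,0,-50,1,0,0,0,-60,1,0,0,0,-70,1,0,0,0,-80,1,0,0,0,-90,1,0,0,0,-100,1,0,0,0,-110,1,0,0,0,-120,1,0,0,0,-130,1,0,0,0,-140,1,0,0,0,-150,1,0,0,0,-150])

```text
time: 29.75
tool_pos: [524.7, 28.5, 321.4]
tcp_rot: [-3.109, -1.404, -0.048]
contact_force: [0.5, 0.0, -1.6]
grip_width: 47.3
```

```bash
python3 - <<'E'
from h import *
st(); p,M=tool()
im=shot('top','h.png')
print('pred grasp cap px',proj('top',p-19*M[:,2]+[0,0,54]))
u,v=map(int,proj('top',p-19*M[:,2]+[0,0,54]))
b=cv2.imread('pics/b.png')
print(u-25,v-25)
c=np.hstack([cv2.resize(im[v-25:v+25,u-25:u+25],(400,400),interpolation=2),cv2.resize(b[180:230,365:415],(400,400),interpolation=2)])
cv2.imwrite('pics/h2.png',c)
E
```

```text
29.75 [-0.21   0.101  2.52   2.893  0.896 -1.441] [524.7  28.5 321.4] z [ 0.986 -0.014 -0.166] az -0.8 el -9.5 ydir [-0.015 -1.    -0.005]
pred grasp cap px (np.float64(240.84894556840035), np.float64(224.41312163665253))
215 199
```

View pics/h2.png

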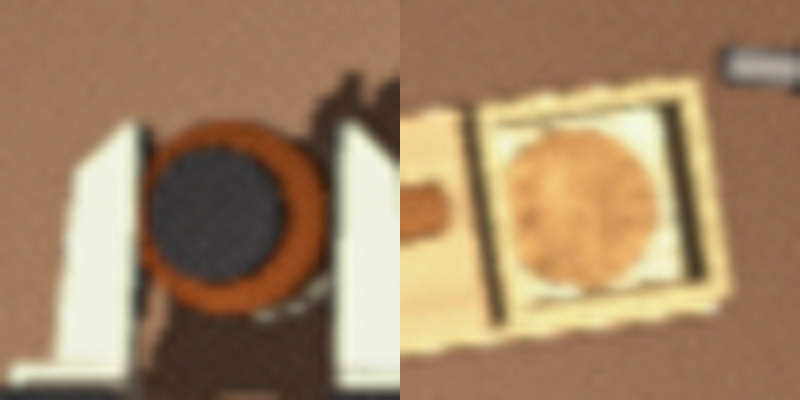

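```bash
python3 - <<'E'
from h import *
p,M=tool()
cap=atz('top',242.1,225.75,p[2]+53.2);print('cap',cap,'rel tcp',cap-p)
body=atz('top',215+237/8,199+217/8,p[2]+20);print('body',body-p)
print('pad',atz('top',388.0,205.9,12),'pocket ctr',atz('top',390.5,205,45),atz('top',365+(480-400)/8,180+105/8,45),atz('top',365+(730-400)/8,180+290/8,45))
t,d=p,None
from sim import *
q=np.array(sensors.get_obs()['joint_positions'])
for P in([520,-326,300],[579,-326,160],[579,-326,84]):
    p,M=fk(q);v=M.T@(np.array(P)-p);k=int(np.ceil(np.linalg.norm(v)/55))
    q=call(q,[list(v*(i+1)/k)+[0] for i in range(k)],600);print(v.round(1),k,*info(q))
E
```

```text
cap [503.5  26.9 374.7] rel tcp [-21.24160613  -1.59635168  53.2431346 ]
body [-21.34160613  -2.69635168  20.0431346 ]
pad [ 561.7 -325.8   12. ] pocket ctr [ 561.9 -325.2   45. ] [ 593.5 -285.3   45. ] [ 532.1 -365.6   45. ]
[-18.6 355.2   4.2] 7 [-1.2   0.4   2.14  1.79  1.22 -0.96] [ 520. -326.  300.] az -0.8 el -9.5 jz -0.01
[-1.283e+02  1.000e-01  8.130e+01] 3 [-1.07  0.76  2.1   2.03  1.27 -1.31] [ 579. -326.  160.] az -0.8 el -9.5 jz -0.01
[-75.    0.6  12.6] 2 [-1.07  0.95  2.07  2.07  1.35 -1.46] [ 579. -326.   84.] az -0.8 el -9.5 jz -0.01
```

The crop gives the held bottle's cap at (217,214) and the pad centre at (584,207). With the bottle about −21 mm in x from the TCP, the TCP target is about (582, −324.5). I'll move across at height first.

arm_command(increments=[1,1,39,7,0,1,3,78,14,0,1,4,118,21,0,1,6,157,27,0,1,7,196,34,0,1,9,235,41,0,1,10,274,48,0,1,12,314,55,0,1,13,353,62,0,1,13,353,62,0,1,13,353,62,0,1,13,353,62,0])

```text
time: 31.3
tool_pos: [582.6, -324.1, 322.2]
tcp_rot: [-3.105, -1.404, -0.05]
contact_force: [0.3, 0.8, -2.9]
grip_width: 47.6
```

```bash
python3 - <<'E'
from h import *
st(); to([582,-324.5,150]);to([582,-324.5,85]);to([582,-324.5,321])
p,M=tool();shot('top','i.png');im=cv2.imread('pics/i.png')
u,v=map(int,proj('top',p+[-21,-2,53]));print(u-25,v-25)
cv2.imwrite('pics/i2.png',cv2.resize(im[v-25:v+25,u-25:u+25],(400,400),interpolation=2))
E
```

```text
31.3 [-1.056  0.394  2.024  1.87   1.1   -0.868] [ 582.6 -324.1  322.2] z [ 0.986 -0.013 -0.166] az -0.7 el -9.6 ydir [-0.014 -1.    -0.006]
tool shift to [582, -324.5, 150] [-169.9    1.5   27.9]
tool shift to [582, -324.5, 85] [-234.     1.9   38.7]
tool shift to [582, -324.5, 321] [-1.3  0.5 -0.4]
405 168
```

arm_command(increments=[1,-50,0,8,0,1,-100,1,16,0,1,-145,1,24,0,1,-180,1.5,30,0,1,-195,1.5,32,0,1,-205,1.5,34,0,1,-212,1.5,35,0,1,-212,1.5,35,0])

```text
time: 32.35
tool_pos: [582.2, -326.0, 108.0]
tcp_rot: [-3.118, -1.405, -0.039]
contact_force: [-0.3, 0.3, -1.9]
grip_width: 47.4
```

```bash
python3 - <<'E'
from h import *
st();print(sensors.get_obs()['contact_force']); to([582,-324.5,85]);
shot('top','j.png');shot('scene','k.png')
a=cv2.imread('pics/j.png');b=cv2.imread('pics/k.png')
cv2.imwrite('pics/jk.png',np.hstack([cv2.resize(a[170:240,350:420],(400,400),interpolation=2),cv2.resize(b[130:210,170:250],(400,400),interpolation=2)]))
E
```

```text
32.35 [-1.058  0.888  2.082  2.066  1.321 -1.413] [ 582.2 -326.   108. ] z [ 0.986 -0.014 -0.165] az -0.8 el -9.5 ydir [-0.015 -1.    -0.004]
[-0.26482033  0.29585299 -1.87127267]
tool shift to [582, -324.5, 85] [-22.7  -1.4   3.6]
```

View pics/jk.png

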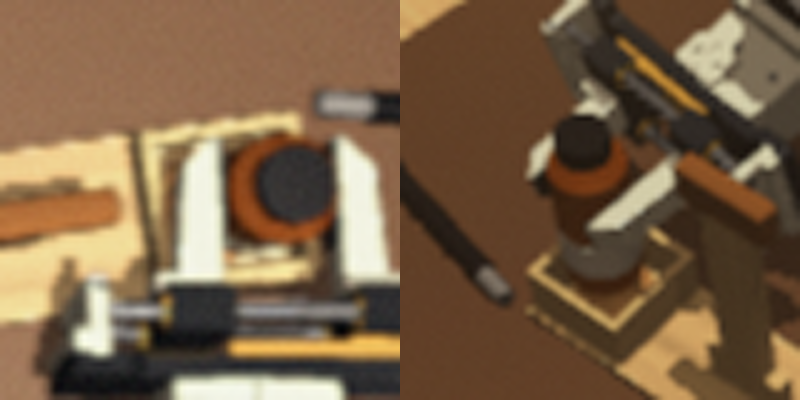

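The bottle's foot is already about 8 mm below the pocket rim. The crops show it inside the pocket at (285,190) and (595,240), with no side force. I'll finish lowering.

arm_command(increments=[1,-8,-1,1.3,0,1,-15,-1.4,2.5,0,1,-20,-1.4,3.3,0,1,-23,-1.4,3.8,0,1,-23,-1.4,3.8,0])

```text
time: 33.08
tool_pos: [582.0, -324.3, 83.8]
tcp_rot: [-3.111, -1.404, -0.046]
contact_force: [-0.1, -0.3, -2.0]
grip_width: 47.4
```

```bash
python3 -c "
from h import *
st();o=sensors.get_obs();print(o['contact_force'],o['grip_width'])"
```

```text
33.075 [-1.057  0.946  2.074  2.078  1.344 -1.458] [ 582.  -324.3   83.8] z [ 0.986 -0.014 -0.166] az -0.8 el -9.5 ydir [-0.015 -1.    -0.005]
[-0.08702731 -0.33190047 -1.99454617] 47.44314750845397
```

arm_command(increments=[1,-1.5,0,0.2,0,1,-2,0,0.3,0,0,-2,0,0.3,0,0,-2,0,0.3,0,0,-2,0,0.3,0,0,-2,0,0.3,0,0,-2,0,0.3,0,0,-2,0,0.3,0,0,-2,0,0.3,0])

```text
time: 34.2
tool_pos: [582.0, -324.3, 82.1]
tcp_rot: [-3.114, -1.404, -0.043]
contact_force: [-0.1, -0.6, -0.1]
grip_width: 91.9
```

```bash
python3 - <<'E'
from h import *
from sim import *
st();o=sensors.get_obs();print(o['contact_force'],o['grip_width'])
q=np.array(o['joint_positions']);p,M=fk(q)
for z in(120,200,260):
    qq=call(q,[[0,0,-(i+1)*z/6,0] for i in range(6)],600);print(z,*info(qq))
E
```

```text
34.2 [-1.057  0.95   2.073  2.079  1.346 -1.461] [ 582.  -324.3   82.1] z [ 0.986 -0.014 -0.166] az -0.8 el -9.5 ydir [-0.015 -1.    -0.005]
[-0.11042296 -0.62430744 -0.13419513] 91.90750701940912
120 [-1.35  0.91  2.26  1.81  1.41 -1.59] [ 464. -322.  102.] az -0.8 el -9.5 jz -0.00
200 [-1.59  0.89  2.33  1.58  1.4  -1.65] [ 385. -321.  116.] az -0.8 el -9.5 jz -0.00
260 [-1.78  0.86  2.36  1.39  1.39 -1.65] [ 326. -320.  126.] az -0.8 el -9.5 jz -0.00
```

Released; the wrist force is near zero. I'll back out along the tool axis and raise the arm.

arm_command(increments=[0,0,0,-30,0,0,0,0,-70,0,0,0,0,-115,0,0,20,0,-140,0,0,75,0,-140,0,0,130,0,-140,0,0,185,0,-140,0,0,220,0,-135,0,0,220,0,-135,0])

```text
time: 35.33
tool_pos: [485.8, -323.6, 324.3]
tcp_rot: [3.131, -1.407, -0.004]
contact_force: [0.1, 0.2, -0.2]
grip_width: 91.8
```

```bash
python3 - <<'E'
from h import *
st();im=shot('top','l.png');b=shot('scene','m.png')
cv2.imwrite('pics/lm.png',np.hstack([cv2.resize(im[150:270,280:420],(400,343),interpolation=2),cv2.resize(b[140:260,160:300],(400,343),interpolation=2)]))
E
sed -i 's/bounds=(np.maximum(L0,q-D),np.minimum(H0,q+D)))/bounds=(np.maximum(L0,q-D),np.minimum(H0,q+D)),ftol=1e-3,xtol=1e-4,max_nfev=12)/' sim.py
sed -e 's/^def score.*/def score_old(q):/' srch.py > srch2.py
python3 - <<'E'
s=open('srch2.py').read()
s=s.replace("def trial(a):","""CX=np.array([.994,.109,0])
def score(q):
    z=fk(q)[1][:,2]
    return abs(np.degrees(np.arcsin(z@CX)))+max(0,.75+z[2])*80
def trial(a):""")
s=s.replace("rad=r.uniform(350,950)","rad=r.uniform(300,900)").replace("az=r.uniform(-1.6,1)","az=r.uniform(-1.9,1.5)").replace("r.uniform(250,900)])","r.uniform(280,800)])").replace("range(14)","range(22)").replace("range(2):\n","range(2):\n").replace("[:4]","[:2]")
s=s.replace("wr(q)[2]>160","wr(q)[2]>200").replace("fk(q)[0][2]>200","fk(q)[0][2]>255")
open('srch2.py','w').write(s)
E
OMP_NUM_THREADS=1 timeout 240 python3 srch2.py 400
```

```text
35.325 [-1.289  0.316  2.162  1.704  1.26  -0.906] [ 485.8 -323.6  324.3] z [ 0.986 -0.014 -0.163] az -0.8 el -9.4 ydir [-0.014 -1.     0.002]
0 94.3 90.5 (array([ 0.22, -0.23,  2.1 , -1.  ,  0.28,  2.66]), array([499., 116., 429.]), 'az -2.0 el -24.7 jz 0.00') [(array([769., 455., 797.]), array([-0.4, -0.2, -0.9]), 8, 25)]
0 97.9 92.5 (array([-2.06,  1.36,  0.04,  1.53,  1.11,  0.12]), array([ -154., -1070.,   354.]), 'az -54.1 el 2.0 jz 0.04') [(array([ -29., -822.,  498.]), array([-0.42, -0.91,  0.07]), 22, 36)]
56.24180579185486
1 53.6 50.3 (array([ 0.95, -0.16,  2.28, -1.  ,  0.75,  3.11]), array([294., 228., 265.]), 'az 1.5 el -44.0 jz 0.04') [(array([769., 455., 797.]), array([-0.4, -0.2, -0.9]), 8, 25), (array([464., 613., 650.]), array([-0.35, -0.53, -0.77]), 11, 22)]
1 55.0 51.7 (array([-0.39,  0.37,  1.69,  0.55,  0.29,  0.81]), array([ 719., -164.,  262.]), 'az -10.8 el -42.0 jz 0.07') [(array([769., 455., 797.]), array([-0.4, -0.2, -0.9]), 8, 25), (array([425., 527., 364.]), array([ 0.3 , -0.89, -0.34]), 13, 22)]
104.35846257209778
```

View pics/lm.png

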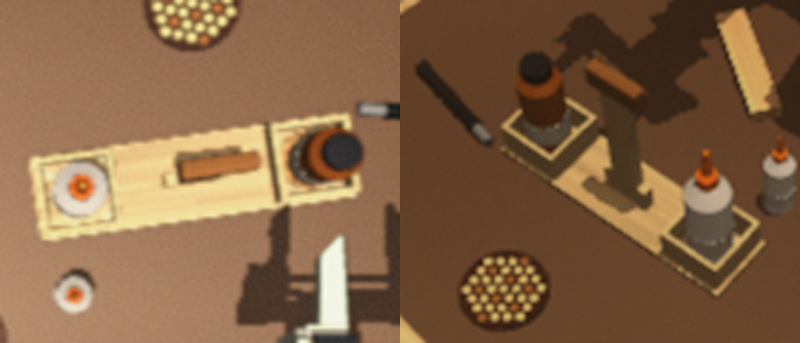

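The bottle stands upright in its pocket in both crops, at (335,155) and (537,95). The glue is in the other pocket. Next I need the tool pointing down, or within the vertical plane along the handle, so I'll search a sequence for that.

```bash
python3 - <<'E'
s=open('srch2.py').read()
s=s.replace("max(0,.75+z[2])*80","max(0,.45+z[2])*60")
s=s.replace("range(2):","range(4):").replace("[:2]\n","[:3]\n").replace("beam[:3]","beam[:2]")
s=s.replace("    p,M=fk(q);v=M.T@(P-p)","    p,M=fk(q)\n    if seed%3: P=p+r.normal(size=3)*150\n    v=M.T@(P-p)")
s=s.replace("fk(q)[0][2]>255","fk(q)[0][2]>230")
s=s.replace("print(stage,round","np.save('beam%d.npy'%stage,np.array([h for _,_,h in beam],dtype=object),allow_pickle=True) if 0 else None;print(stage,round")
open('srch3.py','w').write(s)
E
OMP_NUM_THREADS=1 timeout 420 python3 srch3.py 330
```

```text
0 79.0 75.3 (array([-1.98,  1.44,  0.04,  1.44,  1.52,  0.03]), array([  -3., -985.,  235.]), 'az -27.2 el -7.2 jz 0.06') [(array([ 257., -305.,  337.]), array([-0.34, -0.94, -0.04]), 20, 25)]
0 79.2 75.5 (array([-1.97,  1.4 ,  0.04,  1.47,  1.47,  0.08]), array([   5., -999.,  282.]), 'az -29.6 el -5.1 jz 0.06') [(array([ 555., -352.,  377.]), array([-0.49, -0.87, -0.01]), 22, 25)]
31.123939037322998
1 39.1 35.1 (array([-2.53,  1.33,  0.04,  1.48,  1.25,  0.09]), array([-584., -870.,  365.]), 'az -74.1 el -1.4 jz 0.13') [(array([ 257., -305.,  337.]), array([-0.34, -0.94, -0.04]), 20, 25), (array([  -43., -1169.,   260.]), array([-0.97, -0.16,  0.17]), 22, 27)]
1 41.0 36.7 (array([-2.51,  1.43,  0.04,  1.56,  1.19,  0.03]), array([-592., -889.,  296.]), 'az -75.8 el 1.7 jz 0.07') [(array([ 555., -352.,  377.]), array([-0.49, -0.87, -0.01]), 22, 25), (array([-157., -731.,  438.]), array([-0.81, -0.58, -0.  ]), 22, 29)]
63.192519664764404
2 26.7 24.9 (array([-2.53,  1.17,  0.6 ,  1.64,  1.07, -0.34]), array([-599., -854.,  288.]), 'az -83.6 el -2.1 jz 0.13') [(array([ 257., -305.,  33
[... 666 characters left out ...]
rray([ 257., -305.,  337.]), array([-0.34, -0.94, -0.04]), 20, 25), (array([  -43., -1169.,   260.]), array([-0.97, -0.16,  0.17]), 22, 27), (array([-554., -878.,  491.]), array([-0.23,  0.97,  0.09]), 9, 13), (array([ 502., -741.,  763.]), array([-0.65,  0.46, -0.61]), 6, 23)]
3 25.2 24.9 (array([-2.51,  1.06,  0.75,  1.66,  1.06, -0.38]), array([-567., -847.,  324.]), 'az -83.6 el -2.1 jz 0.13') [(array([ 257., -305.,  337.]), array([-0.34, -0.94, -0.04]), 20, 25), (array([  -43., -1169.,   260.]), array([-0.97, -0.16,  0.17]), 22, 27), (array([-541., -677.,  271.]), array([-0.79,  0.62,  0.01]), 7, 12), (array([-567., -847.,  324.]), array([ 0.78, -0.49,  0.39]), 0, 2)]
134.08887696266174
```

```bash
cat > srch4.py <<'E'
from sim import *
import sys,time
from multiprocessing import Pool
from h import sensors
CX=np.array([.994,.109,0])
def wr(q):
    p,M=fk(q);return p-318*M[:,2]
def ok(q):
    p,M=fk(q);w=p-318*M[:,2]
    return p[2]>230 and w[2]>190 and np.hypot(*w[:2])>190 and np.hypot(*p[:2])>230
def score(q):
    z=fk(q)[1][:,2]; return abs(np.degrees(np.arcsin(z@CX)))+max(0,.45+z[2])*60
def trial(a):
    q,seed=a;r=np.random.default_rng(seed);p,M=fk(q)
    az=r.uniform(-1.9,1.7);rad=r.uniform(280,850);P=np.array([rad*np.cos(az),rad*np.sin(az),r.uniform(280,800)])
    if seed%2: P=p+r.normal(size=3)*120
    S=r.choice([0,0,0,90,-90,180,-180]);k=max(int(np.ceil(np.linalg.norm(P-p)/55)),int(abs(S)/10))
    P0=P
    for i in range(k):
        f=(i+1)/k;q=row(q,p+(P-p)*f,M@rz(np.radians(S*f)),600)
        if not ok(q):return (999,)
    d=r.normal(size=3);d/=np.linalg.norm(d);s=r.choice([0,0,100,-100]);L=r.choice([0,1500,1500,1500]) if s else 1500
    best=(score(q),q,P0,S,d,L,s,0,k)
    for j in range(24):
        p,M=fk(q);q=row(q,p+L*d,M@rz(np.radians(s)),600)
        if not ok(q):break
        c=score(q)
        if c+.15*(j+1)<best[0]+.15*best[7]:best=(c,q,P0,S,d,L,s,j+1,k+j+1)
    return best
if __name__=='__main__':
    q0=np.array(sensors.get_obs()['joint_positions']);N=int(sys.argv[1]);t=time.time()
    beam=[(score(q0),q0,[])]
    with Pool() as pool:
        for stage in range(int(sys.argv[2])):
            res=[]
            for bi,(s,q,h) in enumerate(beam):
                for x in pool.map(trial,[(q,7000*stage+i+100000*bi) for i in range(N//len(beam))],chunksize=8):
                    if x[0]<900:res.append((x[0]+.2*sum(y[8] for y in h+[x]),x[1],h+[x]))
            beam=sorted(res,key=lambda x:x[0])[:4]
            for s,q,h in beam[:2]:
                print(stage,round(s,1),round(h[-1][0],1),info(q));[print('   ',x[2].round(0),x[3],x[4].round(2),x[5],x[6],x[7],x[8]) for x in h]
            print(time.time()-t,flush=True)
E
OMP_NUM_THREADS=1 timeout 300 python3 srch4.py 600 3
```

```text
0 40.7 34.5 (array([-0.62,  1.21,  0.2 , -0.25,  0.64, -3.11]), array([ 942., -637.,  272.]), 'az -45.0 el -26.4 jz -0.87')
    [ 533. -381.  441.] -180 [ 0.44 -0.79 -0.43] 1500 -100 13 31
0 46.6 38.8 (array([-0.98,  0.59,  0.37, -0.34,  0.7 , -3.11]), array([ 526., -763.,  806.]), 'az -68.3 el -3.4 jz -0.97')
    [ 321. -430.  562.] -180 [-0.08 -0.98  0.16] 1500 -100 21 39
81.89745259284973
1 10.0 1.0 (array([-2.53,  0.39,  0.14, -1.  ,  2.66,  3.11]), array([-314., -162.,  712.]), 'az 94.2 el -63.0 jz -0.14')
    [ 411. -478.  543.] 90 [-0.77  0.46  0.44] 1500 100 24 33
    [-286.  -96.  624.] 0 [-0.32 -0.21  0.93] 1500 100 10 12
1 11.2 0.2 (array([-1.97,  1.19,  0.04, -1.  ,  2.63,  3.11]), array([-288., -541.,  322.]), 'az 96.5 el -32.9 jz 0.30')
    [ 411. -478.  543.] 90 [-0.77  0.46  0.44] 1500 100 24 33
    [-293. -280.  598.] 0 [-0.11 -0.98  0.14] 1500 0 19 22
169.515291929245
2 9.4 0.0 (array([-2.48,  0.34,  0.2 , -1.  ,  2.66,  3.11]), array([-288., -166.,  719.]), 'az 96.3 el -62.7 jz -0.14')
    [ 411. -478.  543.] 90 [-0.77  0.46  0.44] 1500 100 24 33
    [-286.  -96.  624.] 0 [-0.32 -0.21  0.93] 1500 100 10 12
    [-289. -175.  724.] 0 [ 0.71 -0.53 -0.47] 1500 0 1 2
2 9.5 0.3 (array([-2.51,  0.37,  0.15, -1.  ,  2.66,  3.11]), array([-305., -163.,  716.]), 'az 95.6 el -63.1 jz -0.15')
    [ 411. -478.  543.] 90 [-0.77  0.46  0.44] 1500 100 24 33
    [-286.  -96.  624.] 0 [-0.32 -0.21  0.93] 1500 100 10 12
    [-301. -178.  729.] 0 [-0.88  0.36  0.31] 1500 0 0 1
257.73003935813904
```

```bash
date; cat > srch5.py <<'E'
import srch4
from srch4 import *
ok0=srch4.ok
srch4.ok=lambda q: ok0(q) and abs(q[0])<1.9
def hand(q):
    # spin so jaws lie along CX while moving above the handle; report result
    p,M=fk(q);z=M[:,2];a=np.degrees(np.arctan2(M[:,0]@CX,M[:,1]@CX)) # spin s: y'=y cos - x sin
    best=None
    for s in (-a,-a+180,-a-180):
        if abs(s)>200:continue
        P=np.array([547,-216,300])+19*z;k=max(int(np.linalg.norm(P-p)/50)+1,int(abs(s)/9)+1);qq=q
        for i in range(k+2):
            f=min(1,(i+1)/k);qq=row(qq,p+(P-p)*f,M@rz(np.radians(s*f)),600)
        pp,MM=fk(qq);c=np.linalg.norm(pp-P)/5+np.degrees(np.arccos(min(1,abs(MM[:,1]@CX))))
        if best is None or c<best[0]:best=(c,s,k,qq)
    return best
def tr(a):
    x=srch4.trial(a)
    return (x,hand(x[1]) if x[0]<12 else None)
if __name__=='__main__':
    q=np.array(sensors.get_obs()['joint_positions']);p,M=fk(q);P=np.array([533.,-381,441])
    for i in range(18): f=(i+1)/18;q=row(q,p+(P-p)*f,M@rz(np.radians(-180*f)),600)
    for j in range(13):
        p,M=fk(q);q=row(q,p+1500*np.array([.44,-.79,-.43]),M@rz(np.radians(-100)),600)
        if j in(6,9):print(j,info(q))
    print(info(q));np.save('qs.npy',q)
    with Pool() as pool: R_=pool.map(tr,[(q,50000+i) for i in range(int(sys.argv[1]))],chunksize=8)
    R_=[r for r in R_ if r[0][0]<900]
    for x,h in sorted(R_,key=lambda r:(r[1][0]*1.0+.2*r[0][8]) if r[1] else 50+r[0][0])[:5]:
        print(round(x[0],1),*info(x[1]),x[2].round(0),x[3],x[4].round(2),x[5],x[6],x[7],x[8],'HAND',None if h is None else (round(h[0],1),round(h[1]),h[2],info(h[3])))
E
OMP_NUM_THREADS=1 timeout 200 python3 srch5.py 500; date
```

```text
Sat Dec  5 13:11:31 UTC 2026
6 (array([-0.93,  1.03,  0.04,  0.66,  1.24, -3.11]), array([ 807., -638.,  464.]), 'az -10.8 el -29.9 jz -0.66')
9 (array([-0.74,  1.11,  0.04,  0.23,  1.  , -3.11]), array([ 894., -627.,  391.]), 'az -29.3 el -31.7 jz -0.82')
(array([-0.62,  1.21,  0.2 , -0.25,  0.64, -3.11]), array([ 942., -637.,  272.]), 'az -45.0 el -26.4 jz -0.87')
0.3 [ 0.09 -0.14  2.2  -1.    1.28 -3.11] [ 259. -158.  316.] az -84.1 el -36.4 jz 0.29 [ 920. -732.  294.] -90 [-0.82 -0.39  0.41] 1500 -100 22 31 HAND (np.float64(2.6), 21, 6, (array([-0.1 ,  0.4 ,  1.59, -1.  ,  1.17, -2.92]), array([ 552., -228.,  296.]), 'az -84.7 el -37.9 jz 0.01'))
4.6 [-0.01  0.25  1.9  -1.    1.04 -3.11] [ 469. -159.  252.] az -77.6 el -42.0 jz 0.22 [ -73. -596.  703.] -180 [ 0.02 -0.98  0.19] 1500 -100 7 28 HAND (np.float64(4.6), 22, 3, (array([-0.15,  0.34,  1.66, -0.95,  1.02, -2.96]), array([ 550., -230.,  287.]), 'az -77.6 el -42.0 jz -0.05'))
1.4 [-1.31  0.89  0.96 -0.4   0.28 -3.11] [ 303. -971.  234.] az -82.2 el -30.4 jz -0.79 [ 896. -802.  308.] 0 [-0.93 -0.34 -0.12] 1500 0 13 17 HAND (np.float64(7.0), 115, 16, (array([-0.08,  0.4 ,  1.55, -1.  ,  1.21,  0.2 ]), array([ 561., -220.,  317.]), 'az -84.3 el -36.9 jz -0.01'))
6.6 [-0.98 -0.17  2.36 -1.    0.28 -3.11] [ 234. -347.  250.] az -74.8 el -42.5 jz -0.29 [ 978. -743.  280.] -180 [-0.93  0.3  -0.22] 1500 0 17 35 HAND (np.float64(6.6), 163, 19, (array([-0.16,  0.32,  1.69, -0.94,  0.97,  0.17]), array([ 551., -230.,  287.]), 'az -74.8 el -42.5 jz 0.08'))
0.5 [-1.19  0.28  1.64 -1.    0.28 -3.11] [ 285. -696.  389.] az -83.2 el -27.8 jz -0.42 [ 294. -490.  330.] -90 [-0.67 -0.73  0.15] 1500 0 12 25 HAND (np.float64(9.4), -28, 11, (array([-0.07,  0.41,  1.52, -1.  ,  1.25, -2.94]), array([ 564., -216.,  322.]), 'az -86.0 el -36.2 jz 0.02'))
Sat Dec  5 13:13:02 UTC 2026
```

```bash
cat > gen2.py <<'E'
from sim import *
from h import sensors
def now(): return np.array(sensors.get_obs()['joint_positions'])
def reloc(q,P,S,k):
    p,M=fk(q);v=M.T@(np.array(P,float)-p);print('reloc',v.round(1),S,k)
    for i in range(k):
        f=(i+1)/k;q=row(q,p+M@v*f,M@rz(np.radians(S*f)),600)
    print(*info(q));return q
def pulls(q,d,s,n,every=1):
    for j in range(n):
        p,M=fk(q);t=(M.T@(1500*np.array(d))).round(-1).astype(int).tolist()
        q=row(q,p+1500*np.array(d),M@rz(np.radians(s)),600)
        if j%every==0:print(j,t,s,'->',*info(q),'wrist',(fk(q)[0]-318*fk(q)[1][:,2]).round(0))
    return q
E
python3 - <<'E'
from gen2 import *
q=reloc(now(),[533,-381,441],-180,18)
q=pulls(q,[.44,-.79,-.43],-100,13)
E
```

```text
reloc [126.6  56.8  28. ] -180 18
[-1.17  0.17  1.61  1.36  1.13 -3.11] [ 550. -386.  507.] az -0.5 el -16.0 jz 0.13
0 [270, -1230, 820] -100 -> [-1.13  0.3   1.38  1.26  1.12 -3.11] [ 591. -441.  515.] az -0.3 el -19.0 jz -0.01 wrist [ 291. -439.  619.]
1 [400, -1180, 840] -100 -> [-1.1   0.44  1.12  1.15  1.14 -3.11] [ 635. -498.  519.] az -0.1 el -21.6 jz -0.15 wrist [ 339. -497.  636.]
2 [540, -1110, 850] -100 -> [-1.07  0.6   0.85  1.05  1.17 -3.11] [ 677. -550.  516.] az -0.3 el -23.8 jz -0.28 wrist [ 386. -548.  644.]
3 [670, -1020, 870] -100 -> [-1.04  0.74  0.57  0.96  1.22 -3.11] [ 715. -592.  508.] az -1.2 el -25.7 jz -0.40 wrist [ 429. -586.  646.]
4 [780, -920, 900] -100 -> [-1.02  0.89  0.3   0.88  1.27 -3.11] [ 748. -624.  494.] az -2.9 el -27.1 jz -0.51 wrist [ 466. -610.  639.]
5 [860, -800, 930] -100 -> [-0.99  1.03  0.04  0.79  1.31 -3.11] [ 776. -644.  477.] az -5.4 el -28.1 jz -0.60 wrist [ 497. -617.  626.]
6 [920, -670, 980] -100 -> [-0.93  1.03  0.04  0.66  1.24 -3.11] [ 807. -638.  464.] az -10.8 el -29.9 jz -0.66 wrist [ 536. -586.  623.]
7 [870, -580, 1080] -100 -> [-0.86  1.05  0.04  0.53  1.16 -3.11] [ 838. -632.  446.] az -16.7 el -31.2 jz -0.72 wrist [ 577. -554.  611.]
8 [820, -480, 1170] -100 -> [-0.8   1.07  0.04  0.38  1.08 -3.11] [ 867. -628.  421.] az -22.9 el -31.9 jz -0.77 wrist [ 618. -523.  589.]
9 [750, -370, 1250] -100 -> [-0.74  1.11  0.04  0.23  1.   -3.11] [ 894. -627.  391.] az -29.3 el -31.7 jz -0.82 wrist [ 658. -494.  558.]
10 [670, -250, 1320] -100 -> [-0.68  1.16  0.04  0.07  0.91 -3.11] [ 918. -627.  355.] az -35.4 el -30.8 jz -0.85 wrist [ 695. -469.  518.]
11 [570, -140, 1380] -100 -> [-0.64  1.21  0.06 -0.09  0.81 -3.11] [ 936. -631.  315.] az -40.9 el -28.9 jz -0.87 wrist [ 726. -449.  469.]
12 [470, -20, 1430] -100 -> [-0.62  1.21  0.2  -0.25  0.64 -3.11] [ 942. -637.  272.] az -45.0 el -26.4 jz -0.87 wrist [ 741. -436.  414.]
```

arm_command(increments=[0,7,3,1.6,-10,0,14,6,3,-20,0,21,9.5,4.7,-30,0,28,12.6,6,-40,0,35,16,8,-50,0,42,19,9,-60,0,49,22,11,-70,0,56,25,12,-80,0,63,28,14,-90,0,70,32,16,-100,0,77,35,17,-110,0,84,38,19,-120,0,91,41,20,-130,0,98,44,22,-140,0,106,47,23,-150,0,113,50,25,-160,0,120,54,26,-170,0,127,57,28,-180])

```text
time: 37.67
tool_pos: [550.4, -389.1, 506.5]
tcp_rot: [2.681, 1.256, 2.652]
contact_force: [0.7, -0.9, 0.2]
grip_width: 91.9
```

arm_command(increments=[0,270,-1230,820,-100])

```text
time: 37.8
tool_pos: [591.3, -441.8, 515.5]
tcp_rot: [-3.125, 1.238, -3.129]
contact_force: [-0.0, -1.3, 1.3]
grip_width: 92.0
```

arm_command(increments=[0,400,-1180,840,-100])

```text
time: 37.92
tool_pos: [636.3, -502.1, 518.5]
tcp_rot: [-2.759, 1.163, -2.731]
contact_force: [0.2, -1.5, 1.2]
grip_width: 92.0
```

arm_command(increments=[0,540,-1110,850,-100])

```text
time: 38.05
tool_pos: [675.5, -555.7, 515.5]
tcp_rot: [-2.547, 1.072, -2.481]
contact_force: [0.7, -1.0, 2.1]
grip_width: 91.9
```

arm_command(increments=[0,670,-1020,870,-100])

```text
time: 38.17
tool_pos: [705.5, -600.1, 508.4]
tcp_rot: [-2.412, 0.992, -2.31]
contact_force: [-0.4, -1.3, 1.2]
grip_width: 92.0
```

arm_command(increments=[0,780,-920,900,-100])

```text
time: 38.3
tool_pos: [727.2, -634.8, 497.0]
tcp_rot: [-2.307, 0.916, -2.175]
contact_force: [0.9, -1.5, 0.6]
grip_width: 91.7
```

```bash
python3 - <<'E'
from gen2 import *
print(sensors.get_obs()['time'],*info(now()))
q=pulls(now(),[.44,-.79,-.43],-100,9)
E
```

```text
38.3 [-1.07  0.91  0.28  0.99  1.32 -3.11] [ 727. -635.  496.] az 1.1 el -24.1 jz -0.45
0 [880, -880, 850] -100 -> [-1.04  1.04  0.04  0.91  1.35 -3.11] [ 753. -654.  480.] az -1.2 el -25.1 jz -0.55 wrist [ 465. -648.  615.]
1 [950, -750, 890] -100 -> [-0.99  1.04  0.04  0.79  1.29 -3.11] [ 782. -648.  473.] az -6.1 el -27.3 jz -0.61 wrist [ 501. -618.  619.]
2 [920, -660, 990] -100 -> [-0.92  1.04  0.04  0.66  1.21 -3.11] [ 813. -642.  461.] az -11.5 el -29.1 jz -0.67 wrist [ 541. -587.  616.]
3 [870, -560, 1090] -100 -> [-0.86  1.06  0.04  0.52  1.14 -3.11] [ 843. -637.  442.] az -17.5 el -30.4 jz -0.72 wrist [ 581. -555.  603.]
4 [810, -460, 1180] -100 -> [-0.79  1.08  0.04  0.37  1.05 -3.11] [ 872. -634.  417.] az -23.7 el -31.1 jz -0.78 wrist [ 622. -524.  581.]
5 [740, -340, 1260] -100 -> [-0.74  1.12  0.04  0.22  0.97 -3.11] [ 898. -632.  386.] az -30.0 el -30.9 jz -0.83 wrist [ 662. -496.  550.]
6 [660, -230, 1330] -100 -> [-0.68  1.17  0.04  0.06  0.88 -3.11] [ 920. -633.  350.] az -36.1 el -29.9 jz -0.86 wrist [ 698. -471.  509.]
7 [560, -110, 1390] -100 -> [-0.65  1.21  0.08 -0.1   0.77 -3.11] [ 937. -637.  310.] az -41.4 el -28.0 jz -0.88 wrist [ 726. -451.  459.]
8 [450, 0, 1430] -100 -> [-0.63  1.22  0.21 -0.26  0.61 -3.11] [ 942. -644.  267.] az -45.3 el -25.5 jz -0.87 wrist [ 740. -440.  404.]
```

Tracking the simulation well. I'll continue.

arm_command(increments=[0,880,-880,850,-100])

```text
time: 38.42
tool_pos: [751.4, -656.7, 477.9]
tcp_rot: [-2.231, 0.804, -2.102]
contact_force: [5.3, -13.4, 61.2]
grip_width: 91.9
```

arm_command(increments=[0,950,-750,890,-100])

```text
time: 38.55
tool_pos: [780.4, -653.9, 452.5]
tcp_rot: [-2.255, 0.716, -2.161]
contact_force: [0.8, 0.7, -1.6]
grip_width: 92.0
```

arm_command(increments=[0,920,-660,990,-100])

```text
time: 38.67
tool_pos: [811.5, -643.7, 457.1]
tcp_rot: [-2.21, 0.606, -2.17]
contact_force: [0.7, 0.7, 0.6]
grip_width: 92.0
```

arm_command(increments=[0,870,-560,1090,-100])

```text
time: 38.8
tool_pos: [841.7, -637.5, 442.2]
tcp_rot: [-2.185, 0.492, -2.194]
contact_force: [-0.0, -0.3, -0.4]
grip_width: 91.7
```

arm_command(increments=[0,810,-460,1180,-100])

```text
time: 38.92
tool_pos: [870.4, -633.7, 417.1]
tcp_rot: [-2.161, 0.369, -2.218]
contact_force: [0.7, -0.3, 0.1]
grip_width: 92.0
```

arm_command(increments=[0,740,-340,1260,-100])

```text
time: 39.05
tool_pos: [896.7, -632.2, 385.8]
tcp_rot: [-2.132, 0.237, -2.237]
contact_force: [-0.6, -0.7, -0.3]
grip_width: 91.7
```

arm_command(increments=[0,660,-230,1330,-100])

```text
time: 39.17
tool_pos: [919.4, -633.2, 349.4]
tcp_rot: [-2.101, 0.095, -2.252]
contact_force: [0.1, -0.4, -0.2]
grip_width: 92.1
```

arm_command(increments=[0,560,-110,1390,-100])

```text
time: 39.3
tool_pos: [937.4, -637.1, 309.0]
tcp_rot: [-2.069, -0.055, -2.261]
contact_force: [-0.1, -1.6, 0.2]
grip_width: 92.1
```

```bash
sed -i 's/    q=np.array(sensors.get_obs.*P=np.array(\[533.*/    q=np.array(sensors.get_obs()["joint_positions"])/; /for i in range(18)/d; /for j in range(13)/,/if j in(6,9)/d' srch5.py; sed -n '/__main__/,$p' srch5.py | head -4
OMP_NUM_THREADS=1 timeout 150 python3 srch5.py 450; date
```

```text
if __name__=='__main__':
    q=np.array(sensors.get_obs()["joint_positions"])
    print(info(q));np.save('qs.npy',q)
    with Pool() as pool: R_=pool.map(tr,[(q,50000+i) for i in range(int(sys.argv[1]))],chunksize=8)
(array([-0.65,  1.23,  0.04, -0.09,  0.8 , -3.11]), array([ 937., -637.,  309.]), 'az -41.3 el -28.5 jz -0.88')
0.8 [ 0.15 -0.18  2.22 -1.    1.33 -3.11] [ 245. -148.  325.] az -82.8 el -35.3 jz 0.30 [ 915. -731.  331.] -90 [-0.82 -0.39  0.41] 1500 -100 22 31 HAND (np.float64(3.3), 22, 7, (array([-0.1 ,  0.39,  1.59, -1.  ,  1.16, -2.92]), array([ 554., -226.,  301.]), 'az -83.7 el -37.9 jz 0.00'))
5.8 [ 0.08  0.26  1.94 -1.    1.05 -3.11] [ 459. -120.  236.] az -75.9 el -42.3 jz 0.28 [ -73. -596.  703.] -180 [ 0.02 -0.98  0.19] 1500 -100 8 28 HAND (np.float64(5.8), 27, 4, (array([-0.16,  0.33,  1.68, -0.95,  0.99, -2.97]), array([ 550., -230.,  287.]), 'az -75.9 el -42.3 jz -0.07'))
0.7 [-1.18  0.25  1.65 -1.    0.28 -3.11] [ 284. -687.  400.] az -82.9 el -27.1 jz -0.42 [ 294. -490.  330.] -90 [-0.67 -0.73  0.15] 1500 0 13 26 HAND (np.float64(9.8), -28, 11, (array([-0.07,  0.41,  1.52, -1.  ,  1.26, -2.95]), array([ 565., -216.,  324.]), 'az -85.8 el -36.1 jz 0.02'))
0.1 [-1.37 -0.09  1.91 -0.3   0.28 -3.11] [ 166. -565.  436.] az -83.9 el -29.1 jz -0.83 [-180. -536.  659.] 0 [-0.77 -0.63 -0.15] 1500 0 12 34 HAND (np.float64(8.9), -73, 11, (array([-0.07,  0.42,  1.52, -1.  ,  1.25, -2.93]), array([ 562., -217.,  317.]), 'az -86.4 el -36.3 jz 0.02'))
8.2 [-1.    0.57  1.48 -1.    0.28 -3.11] [ 458. -701.  246.] az -73.6 el -35.5 jz -0.35 [ 946. -458.  487.] 90 [-0.84 -0.4  -0.38] 1500 -100 13 22 HAND (np.float64(11.7), 160, 18, (array([-0.14,  0.31,  1.66, -1.  ,  1.01,  0.19]), array([ 559., -228.,  310.]), 'az -74.4 el -39.2 jz 0.07'))
Sat Dec  5 13:15:29 UTC 2026
```

```bash
python3 - <<'E'
from gen2 import *
q=reloc(now(),[915,-731,331],-90,9)
q=pulls(q,[-.82,-.39,.41],-100,22)
E
```

```text
reloc [ 87.7 -35.7  29.2] -90 9
[-0.61  1.    0.75 -1.    0.28 -3.11] [ 887. -622.  277.] az -49.4 el -18.8 jz -0.49
0 [1080, 890, -540] -100 -> [-0.63  0.91  0.87 -1.    0.28 -3.11] [ 847. -620.  297.] az -50.7 el -20.4 jz -0.48 wrist [ 658. -389.  408.]
1 [1070, 910, -520] -100 -> [-0.65  0.82  0.98 -1.    0.28 -3.11] [ 808. -616.  316.] az -51.9 el -21.7 jz -0.47 wrist [ 626. -383.  433.]
2 [1070, 920, -500] -100 -> [-0.67  0.74  1.08 -1.    0.28 -3.11] [ 770. -609.  332.] az -53.1 el -22.7 jz -0.46 wrist [ 594. -375.  455.]
3 [1060, 930, -490] -100 -> [-0.69  0.67  1.17 -1.    0.28 -3.11] [ 734. -602.  347.] az -54.2 el -23.6 jz -0.45 wrist [ 563. -365.  474.]
4 [1070, 940, -470] -100 -> [-0.71  0.6   1.26 -1.    0.28 -3.11] [ 699. -593.  360.] az -55.2 el -24.3 jz -0.45 wrist [ 534. -355.  491.]
5 [1070, 940, -450] -100 -> [-0.72  0.53  1.33 -1.    0.28 -3.11] [ 667. -583.  371.] az -56.3 el -24.9 jz -0.44 wrist [ 507. -343.  505.]
6 [1070, 950, -440] -100 -> [-0.73  0.47  1.4  -1.    0.29 -3.11] [ 637. -572.  382.] az -57.4 el -25.4 jz -0.44 wrist [ 482. -330.  518.]
7 [1070, 9
[... 1370 characters left out ...]
 [ 349. -101.  570.]
17 [920, 1160, -190] -100 -> [-0.4  -0.02  1.91 -1.    0.85 -3.11] [ 403. -308.  377.] az -75.1 el -36.4 jz -0.13 wrist [338. -61. 566.]
18 [840, 1220, -160] -100 -> [-0.29 -0.06  1.97 -1.    0.97 -3.11] [ 376. -263.  365.] az -77.4 el -37.5 jz -0.04 wrist [321. -16. 558.]
19 [740, 1290, -130] -100 -> [-0.16 -0.1   2.04 -1.    1.09 -3.11] [ 340. -216.  352.] az -79.8 el -37.8 jz 0.06 wrist [295.  31. 547.]
20 [600, 1360, -90] -100 -> [-0.   -0.14  2.12 -1.    1.22 -3.11] [ 294. -175.  339.] az -81.7 el -37.1 jz 0.18 wrist [257.  76. 531.]
21 [430, 1430, -50] -100 -> [ 0.17 -0.19  2.23 -1.    1.34 -3.11] [ 241. -146.  325.] az -82.6 el -35.0 jz 0.30 wrist [208. 112. 508.]
```

arm_command(increments=[0,10,-4,3,-10,0,20,-8,6,-20,0,29,-12,10,-30,0,39,-16,13,-40,0,49,-20,16,-50,0,58,-24,19,-60,0,68,-28,23,-70,0,78,-32,26,-80,0,88,-36,29,-90])

```text
time: 40.42
tool_pos: [885.7, -634.3, 285.7]
tcp_rot: [-2.122, -0.945, -1.981]
contact_force: [-0.1, -0.2, -0.3]
grip_width: 92.0
```

arm_command(increments=[0,1080,890,-540,-100])

```text
time: 40.55
tool_pos: [845.3, -631.4, 298.2]
tcp_rot: [-2.185, -0.935, -1.95]
contact_force: [0.9, 0.4, -1.1]
grip_width: 91.6
```

arm_command(increments=[0,1070,910,-520,-100])

```text
time: 40.67
tool_pos: [803.9, -627.9, 324.1]
tcp_rot: [-2.213, -0.931, -1.949]
contact_force: [0.2, -0.7, 0.7]
grip_width: 91.9
```

arm_command(increments=[0,1070,920,-500,-100])

```text
time: 40.8
tool_pos: [764.9, -621.4, 341.6]
tcp_rot: [-2.243, -0.925, -1.944]
contact_force: [-0.5, 0.5, 0.2]
grip_width: 92.0
```

arm_command(increments=[0,1060,930,-490,-100])

```text
time: 40.92
tool_pos: [727.7, -613.1, 355.4]
tcp_rot: [-2.271, -0.92, -1.94]
contact_force: [0.4, -0.6, 0.5]
grip_width: 92.0
```

arm_command(increments=[0,1070,940,-470,-100])

```text
time: 41.05
tool_pos: [692.6, -603.6, 367.5]
tcp_rot: [-2.293, -0.915, -1.939]
contact_force: [0.6, -1.1, -0.0]
grip_width: 91.8
```

arm_command(increments=[0,1070,940,-450,-100])

```text
time: 41.18
tool_pos: [659.5, -593.4, 377.9]
tcp_rot: [-2.311, -0.911, -1.941]
contact_force: [0.2, 0.9, -0.0]
grip_width: 92.0
```

arm_command(increments=[0,1070,950,-440,-100])

```text
time: 41.3
tool_pos: [628.3, -582.2, 386.8]
tcp_rot: [-2.326, -0.907, -1.944]
contact_force: [1.1, -0.2, 0.7]
grip_width: 92.0
```

arm_command(increments=[0,1070,950,-420,-100])

```text
time: 41.42
tool_pos: [599.1, -570.7, 394.4]
tcp_rot: [-2.337, -0.904, -1.949]
contact_force: [-0.3, -0.2, 0.2]
grip_width: 91.9
```

arm_command(increments=[0,1080,960,-390,-100])

```text
time: 41.55
tool_pos: [572.2, -559.4, 400.6]
tcp_rot: [-2.347, -0.902, -1.954]
contact_force: [0.0, -0.3, 0.6]
grip_width: 91.5
```

arm_command(increments=[0,1080,970,-370,-100])

```text
time: 41.68
tool_pos: [547.1, -548.1, 405.3]
tcp_rot: [-2.355, -0.9, -1.96]
contact_force: [-0.2, -0.1, 0.6]
grip_width: 92.3
```

```bash
python3 - <<'E'
from gen2 import *
print(sensors.get_obs()['time'],*info(now()))
q=pulls(now(),[-.82,-.39,.41],-100,13)
E
```

```text
41.675 [-0.79  0.3   1.58 -1.    0.28 -3.1 ] [ 547. -548.  405.] az -60.3 el -26.1 jz -0.44
0 [1110, 940, -360] -100 -> [-0.78  0.26  1.62 -1.    0.32 -3.11] [ 526. -535.  413.] az -61.9 el -26.4 jz -0.42 wrist [ 393. -283.  554.]
1 [1100, 950, -330] -100 -> [-0.77  0.22  1.65 -1.    0.36 -3.11] [ 508. -519.  418.] az -63.6 el -27.0 jz -0.41 wrist [ 382. -265.  562.]
2 [1100, 970, -300] -100 -> [-0.75  0.18  1.68 -1.    0.4  -3.11] [ 491. -501.  421.] az -65.2 el -27.7 jz -0.39 wrist [ 373. -245.  569.]
3 [1090, 980, -270] -100 -> [-0.73  0.14  1.72 -1.    0.45 -3.11] [ 475. -481.  422.] az -66.8 el -28.6 jz -0.37 wrist [ 364. -224.  574.]
4 [1080, 1000, -250] -100 -> [-0.7   0.1   1.75 -1.    0.51 -3.11] [ 459. -458.  420.] az -68.4 el -29.6 jz -0.34 wrist [ 357. -201.  577.]
5 [1070, 1020, -230] -100 -> [-0.66  0.07  1.78 -1.    0.57 -3.11] [ 444. -433.  416.] az -70.1 el -30.9 jz -0.31 wrist [ 351. -176.  579.]
6 [1050, 1050, -200] -100 -> [-0.61  0.03  1.82 -1.    0.65 -3.11] [ 429. -404.  409.] az -71.8 el -32.3 jz -0.27 wrist [ 345. -148.  579.]
7 [1010, 1080, -180] -100 -> [-0.55 -0.    1.86 -1.    0.73 -3.11] [ 414. -370.  401.] az -73.7 el -33.8 jz -0.22 wrist [ 339. -116.  578.]
8 [970, 1130, -160] -100 -> [-0.46 -0.03  1.9  -1.    0.83 -3.11] [ 395. -331.  390.] az -75.8 el -35.3 jz -0.16 wrist [331. -80. 574.]
9 [910, 1180, -140] -100 -> [-0.36 -0.07  1.95 -1.    0.93 -3.11] [ 372. -288.  377.] az -78.0 el -36.6 jz -0.08 wrist [319. -38. 567.]
10 [820, 1250, -110] -100 -> [-0.23 -0.1   2.01 -1.    1.06 -3.11] [ 342. -241.  364.] az -80.4 el -37.4 jz 0.01 wrist [300.   8. 557.]
11 [690, 1320, -80] -100 -> [-0.08 -0.14  2.09 -1.    1.18 -3.11] [ 302. -196.  350.] az -82.5 el -37.1 jz 0.12 wrist [269.  55. 542.]
12 [530, 1400, -40] -100 -> [ 0.09 -0.19  2.18 -1.    1.31 -3.11] [ 253. -161.  337.] az -83.8 el -35.6 jz 0.25 wrist [225.  96. 522.]
```

arm_command(increments=[0,1110,940,-360,-100])

```text
time: 41.8
tool_pos: [524.5, -536.8, 409.8]
tcp_rot: [-2.36, -0.898, -1.967]
contact_force: [1.1, -1.0, 0.1]
grip_width: 92.0
```

arm_command(increments=[0,1100,950,-330,-100])

```text
time: 41.92
tool_pos: [503.6, -525.9, 413.0]
tcp_rot: [-2.365, -0.897, -1.973]
contact_force: [-0.0, -0.4, 0.5]
grip_width: 91.8
```

arm_command(increments=[0,1100,970,-300,-100])

```text
time: 42.05
tool_pos: [484.5, -515.6, 414.9]
tcp_rot: [-2.37, -0.896, -1.979]
contact_force: [-0.3, 0.8, 0.4]
grip_width: 91.5
```

arm_command(increments=[0,1090,980,-270,-100])

```text
time: 42.18
tool_pos: [467.0, -505.8, 415.4]
tcp_rot: [-2.375, -0.894, -1.984]
contact_force: [-0.6, -0.3, 1.1]
grip_width: 91.9
```

arm_command(increments=[0,1080,1000,-250,-100])

```text
time: 42.3
tool_pos: [450.8, -496.1, 414.8]
tcp_rot: [-2.381, -0.893, -1.987]
contact_force: [0.3, 0.7, 1.6]
grip_width: 91.9
```

arm_command(increments=[0,1070,1020,-230,-100])

```text
time: 42.42
tool_pos: [436.0, -486.4, 413.1]
tcp_rot: [-2.388, -0.89, -1.988]
contact_force: [0.0, 0.6, 0.6]
grip_width: 92.0
```

arm_command(increments=[0,1050,1050,-200,-100])

```text
time: 42.55
tool_pos: [422.4, -476.8, 409.8]
tcp_rot: [-2.398, -0.887, -1.987]
contact_force: [0.8, 0.2, -0.2]
grip_width: 91.6
```

arm_command(increments=[0,1010,1080,-180,-100])

```text
time: 42.68
tool_pos: [409.6, -466.8, 405.2]
tcp_rot: [-2.41, -0.884, -1.983]
contact_force: [0.2, 0.3, -0.6]
grip_width: 91.7
```

arm_command(increments=[0,970,1130,-160,-100])

```text
time: 42.8
tool_pos: [397.6, -456.2, 398.9]
tcp_rot: [-2.424, -0.879, -1.975]
contact_force: [-0.5, -0.2, -0.1]
grip_width: 91.7
```

arm_command(increments=[0,910,1180,-140,-100])

```text
time: 42.92
tool_pos: [386.2, -444.4, 390.7]
tcp_rot: [-2.443, -0.873, -1.962]
contact_force: [-0.8, 0.0, 0.5]
grip_width: 91.8
```

```bash
python3 - <<'E'
from gen2 import *
from srch5 import hand,CX
q=now();print(sensors.get_obs()['time'],*info(q))
for n in range(5):
    h=hand(q);print(n,round(h[0],2),round(h[1],1),h[2],*info(h[3]),'zCX %.3f'%(fk(h[3])[1][:,2]@CX))
    q=pulls(q,[-.82,-.39,.41],-100,1)
E
```

```text
42.925 [-0.86 -0.03  1.97 -1.    0.28 -3.1 ] [ 386. -444.  391.] az -64.8 el -29.5 jz -0.41
0 26.13 161.3 18 [-0.19  0.23  1.71 -1.    0.86  0.09] [ 566. -236.  344.] az -64.7 el -37.8 jz 0.13 zCX 0.257
0 [1120, 940, -300] -100 -> [-0.78 -0.06  1.96 -1.    0.41 -3.11] [ 384. -421.  400.] az -67.4 el -30.3 jz -0.36 wrist [ 278. -167.  560.]
1 22.49 163.6 19 [-0.17  0.25  1.68 -1.    0.92  0.11] [ 566. -233.  338.] az -67.9 el -38.1 jz 0.11 zCX 0.215
0 [1080, 1000, -250] -100 -> [-0.69 -0.08  1.96 -1.    0.54 -3.11] [ 379. -391.  403.] az -69.9 el -31.5 jz -0.31 wrist [ 286. -136.  569.]
2 18.72 165.8 19 [-0.15  0.28  1.67 -1.    0.97  0.14] [ 564. -230.  330.] az -70.7 el -38.4 jz 0.09 zCX 0.177
0 [1050, 1040, -210] -100 -> [-0.59 -0.11  1.96 -1.    0.67 -3.11] [ 371. -356.  401.] az -72.2 el -33.0 jz -0.26 wrist [ 290. -102.  574.]
3 15.05 168.6 19 [-0.14  0.3   1.66 -1.    1.    0.16] [ 562. -228.  322.] az -73.2 el -38.7 jz 0.08 zCX 0.143
0 [1000, 1100, -180] -100 -> [-0.48 -0.13  1.99 -1.    0.8  -3.11] [ 358. -315.  394.] az -74.5 el -34.5 jz -0.19 wrist [289. -63. 574.]
4 11.51 -7.7 5 [-0.13  0.32  1.65 -1.    1.03 -2.96] [ 560. -227.  313.] az -75.5 el -38.8 jz -0.06 zCX 0.112
0 [930, 1160, -150] -100 -> [-0.34 -0.16  2.02 -1.    0.94 -3.11] [ 338. -270.  384.] az -76.9 el -35.9 jz -0.10 wrist [280. -19. 571.]
```

```bash
cat > grid.py <<'E'
from gen2 import *
from srch5 import hand,CX
from srch4 import ok
from multiprocessing import Pool
def f(a):
    q,d,s=a;out=[]
    for j in range(14):
        p,M=fk(q);q=row(q,p+1500*d,M@rz(np.radians(s)),600)
        if not ok(q):break
        if j%2 and j>1: out.append((hand(q)[0]+.2*j,j+1,q))
    return (min(out,key=lambda x:x[0]) if out else (999,0,q))+(d,s)
if __name__=='__main__':
    q=now();r=np.random.default_rng(1);A=[]
    for i in range(44):
        d=r.normal(size=3);d/=np.linalg.norm(d);A.append((q,d,[0,-100][i%4==0]))
    with Pool() as p:R_=p.map(f,A,chunksize=1)
    for x in sorted(R_,key=lambda x:x[0])[:7]: print(round(x[0],1),x[1],x[3].round(2),x[4],*info(x[2]))
E
OMP_NUM_THREADS=1 timeout 150 python3 grid.py
```

```text
2.9 6 [-0.82 -0.57 -0.05] -100 [-0.45 -0.01  2.07 -1.    0.82 -3.11] [ 347. -300.  299.] az -81.3 el -41.9 jz -0.01
4.1 6 [-0.82 -0.18 -0.54] -100 [-0.18 -0.13  2.34 -1.    0.89 -3.11] [ 262. -182.  235.] az -79.4 el -45.3 jz 0.17
4.4 8 [-0.3  -0.95  0.1 ] -100 [-0.65  0.46  1.58 -1.    0.66 -3.11] [ 520. -502.  257.] az -79.9 el -40.7 jz -0.13
9.1 6 [-0.95 -0.31  0.01] 0 [-1.16 -0.21  2.14 -1.    0.28 -3.11] [ 203. -461.  387.] az -81.9 el -28.7 jz -0.41
10.4 4 [ 0.05  0.27 -0.96] -100 [-0.31  0.22  1.96 -1.    0.7  -3.11] [ 477. -254.  234.] az -69.5 el -46.1 jz 0.01
13.4 4 [ 0.69  0.53 -0.5 ] -100 [-0.14  0.35  1.68 -1.    0.88 -3.11] [ 593. -213.  280.] az -67.1 el -41.0 jz 0.01
14.2 8 [-0.02 -0.97 -0.24] 0 [-1.09  0.79  1.13 -1.    0.28 -3.11] [ 455. -859.  260.] az -77.4 el -27.7 jz -0.42
```

```bash
python3 - <<'E'
from gen2 import *
q=pulls(now(),[-.95,-.31,.01],0,8)
E
```

```text
0 [640, 1350, -170] 0 -> [-0.91 -0.07  2.02 -1.    0.28 -3.11] [ 350. -446.  391.] az -67.6 el -29.3 jz -0.41 wrist [ 244. -190.  546.]
1 [660, 1340, -110] 0 -> [-0.96 -0.11  2.05 -1.    0.28 -3.11] [ 317. -447.  390.] az -70.4 el -29.2 jz -0.41 wrist [ 223. -186.  545.]
2 [700, 1330, -40] 0 -> [-1.01 -0.15  2.08 -1.    0.28 -3.11] [ 286. -449.  389.] az -73.2 el -29.1 jz -0.41 wrist [ 205. -183.  544.]
3 [730, 1310, 20] 0 -> [-1.06 -0.17  2.11 -1.    0.28 -3.11] [ 257. -452.  389.] az -76.1 el -28.9 jz -0.41 wrist [ 190. -181.  542.]
4 [760, 1290, 90] 0 -> [-1.11 -0.19  2.13 -1.    0.28 -3.11] [ 229. -455.  388.] az -79.0 el -28.8 jz -0.41 wrist [ 176. -182.  541.]
5 [790, 1270, 150] 0 -> [-1.16 -0.21  2.14 -1.    0.28 -3.11] [ 203. -460.  387.] az -81.8 el -28.7 jz -0.41 wrist [ 164. -184.  540.]
6 [810, 1240, 220] 0 -> [-1.21 -0.21  2.15 -1.    0.28 -3.11] [ 178. -467.  387.] az -84.8 el -28.7 jz -0.41 wrist [ 153. -189.  540.]
7 [840, 1210, 280] 0 -> [-1.26 -0.22  2.15 -1.    0.28 -3.11] [ 154. -475.  387.] az -87.7 el -28.6 jz -0.41 wrist [ 143. -196.  540.]
```

arm_command(increments=[0,640,1350,-170,0])

```text
time: 43.05
tool_pos: [351.0, -444.6, 389.9]
tcp_rot: [-2.442, -0.874, -2.01]
contact_force: [-0.1, -0.8, 0.4]
grip_width: 91.9
```

arm_command(increments=[0,660,1340,-110,0])

```text
time: 43.18
tool_pos: [317.0, -445.4, 389.6]
tcp_rot: [-2.438, -0.875, -2.063]
contact_force: [-0.5, -0.6, 0.8]
grip_width: 91.9
```

arm_command(increments=[0,700,1330,-40,0])

```text
time: 43.3
tool_pos: [285.7, -446.8, 388.6]
tcp_rot: [-2.435, -0.876, -2.115]
contact_force: [0.0, -0.0, 0.6]
grip_width: 91.9
```

arm_command(increments=[0,730,1310,20,0])

```text
time: 43.42
tool_pos: [256.6, -448.9, 387.6]
tcp_rot: [-2.433, -0.877, -2.167]
contact_force: [0.2, 0.2, 0.5]
grip_width: 91.8
```

arm_command(increments=[0,760,1290,90,0])

```text
time: 43.55
tool_pos: [229.2, -452.3, 386.6]
tcp_rot: [-2.43, -0.877, -2.219]
contact_force: [1.0, -0.8, 0.2]
grip_width: 92.4
```

arm_command(increments=[0,790,1270,150,0])

```text
time: 43.68
tool_pos: [203.3, -456.7, 385.9]
tcp_rot: [-2.428, -0.878, -2.271]
contact_force: [0.2, -0.6, 0.1]
grip_width: 91.4
```

```bash
python3 - <<'E'
from gen2 import *
from srch5 import hand,CX
q=now();print(sensors.get_obs()['time'],*info(q))
# compute spin and two-step move to above handle
p,M=fk(q);a=np.degrees(np.arctan2(M[:,0]@CX,M[:,1]@CX));print('spin opts',-a,-a+180,-a-180)
for s in(-a,-a+180,-a-180):
    if abs(s)>200: continue
    for P in([547,-180,330],[547,-150,400]):
        z=M[:,2];PP=np.array(P)+19*z;k=max(int(np.linalg.norm(PP-p)/45)+1,int(abs(s)/9)+1);qq=reloc(q,PP,s,k)
        MM=fk(qq)[1];print('   zCX %.3f jaw.CX %.3f'%(MM[:,2]@CX,MM[:,1]@CX),'err',(fk(qq)[0]-PP).round(0))
E
```

```text
43.675 [-1.16 -0.21  2.15 -1.    0.28 -3.1 ] [ 203. -457.  386.] az -81.7 el -28.9 jz -0.42
spin opts 152.45918778334874 332.45918778334874 -27.54081221665126
reloc [-319.7 -258.7 -150.5] 152.45918778334874 17
[-0.01  0.37  1.54 -1.    1.28  0.17] [ 557. -186.  339.] az -83.6 el -35.7 jz -0.04
   zCX 0.001 jaw.CX 0.999 err [ 7. 11. 18.]
reloc [-280.5 -284.9 -210.3] 152.45918778334874 17
[ 0.05  0.33  1.45 -1.    1.39  0.14] [ 553. -160.  402.] az -82.7 el -33.8 jz 0.01
   zCX 0.015 jaw.CX 1.000 err [ 3.  7. 11.]
reloc [-319.7 -258.7 -150.5] -27.54081221665126 10
[-0.01  0.36  1.53 -1.    1.29 -2.94] [ 554. -186.  348.] az -83.7 el -35.4 jz 0.00
   zCX 0.001 jaw.CX -1.000 err [ 4. 10. 27.]
reloc [-280.5 -284.9 -210.3] -27.54081221665126 11
[ 0.05  0.33  1.45 -1.    1.39 -3.  ] [ 553. -160.  402.] az -82.7 el -33.8 jz -0.01
   zCX 0.015 jaw.CX -1.000 err [ 3.  7. 11.]
```

arm_command(increments=[0,-32,-26,-15,-3,0,-64,-52,-30,-6,0,-96,-78,-45,-8,0,-128,-103,-60,-11,0,-160,-129,-75,-14,0,-192,-155,-90,-17,0,-224,-181,-105,-19,0,-256,-207,-120,-22,0,-288,-233,-135,-25,0,-320,-259,-150,-27.5,0,-320,-259,-150,-27.5,0,-320,-259,-150,-27.5])

```text
time: 45.18
tool_pos: [558.5, -181.5, 341.0]
tcp_rot: [3.136, -0.948, -1.456]
contact_force: [-0.8, -0.3, 0.3]
grip_width: 91.6
```

```bash
python3 - <<'E'
from gen2 import *
from h import shot,imaging,tool,atz,cv2
CX=np.array([.994,.109,0])
q=now();print(sensors.get_obs()['time'],*info(q));p,M=tool();print('zCX %.3f jaw.CX %.3f'%(M[:,2]@CX,M[:,1]@CX))
shot('wrist','n.png')
c=imaging.calibration('wrist');H=np.array(c['hand_eye'])
def wp(P):
    k=np.linalg.inv(H)@np.r_[M.T@(np.array(P,float)-p),1]; return (c['fx']*k[0]/k[2]+c['cx']).round(1),(c['fy']*k[1]/k[2]+c['cy']).round(1)
for P in([543.1,-184.3,200],[549.9,-246.2,200]):print(P,wp(P))
E
```

```text
45.175 [-0.    0.38  1.52 -1.    1.29 -2.93] [ 558. -181.  341.] az -83.8 el -35.7 jz 0.00
zCX -0.001 jaw.CX -1.000
[543.1, -184.3, 200] (np.float64(294.8), np.float64(357.2))
[549.9, -246.2, 200] (np.float64(292.6), np.float64(284.6))
```

View pics/n.png

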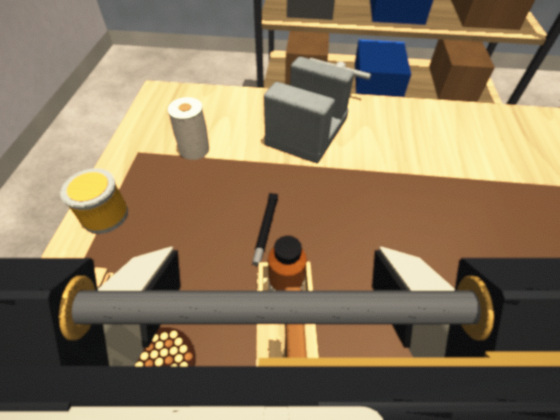

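The wrist view shows the handle bar at (297,340), centred between the jaws to within about 2 mm of the prediction. The amber bottle is in its pocket behind at (288,262). The jaws are square to the bar. I'll check the descent in simulation.

```bash
python3 - <<'E'
from gen2 import *
CX=np.array([.994,.109,0])
q=now()
for P,k in(([547,-231,230],3),([547,-231,176],2)):
    q=reloc(q,P,0,k);M=fk(q)[1];print('zCX %.3f jaw.CX %.3f'%(M[:,2]@CX,M[:,1]@CX))
q2=reloc(q,[547,-231,280],0,6);M=fk(q2)[1];print('zCX %.3f jaw.CX %.3f'%(M[:,2]@CX,M[:,1]@CX))
E
```

```text
reloc [-63.5  16.2 104.2] 0 3
[-0.1   0.46  1.62 -1.    1.13 -2.85] [ 557. -221.  248.] az -85.8 el -39.4 jz 0.02
zCX -0.027 jaw.CX -1.000
reloc [-50.2   9.7  53.1] 0 2
[-0.11  0.53  1.65 -1.    1.07 -2.78] [ 556. -223.  189.] az -87.5 el -41.7 jz 0.03
zCX -0.049 jaw.CX -0.999
reloc [ 72.4  12.2 -54.8] 0 6
[-0.13  0.41  1.57 -0.92  1.17 -2.97] [ 547. -231.  280.] az -87.5 el -41.7 jz 0.03
zCX -0.049 jaw.CX -0.999
```

arm_command(increments=[0,-21,5.4,35,0,0,-42,10.8,70,0,0,-63.5,16,104,0,0,-63.5,16,104,0])

```text
time: 45.72
tool_pos: [556.1, -220.9, 247.4]
tcp_rot: [3.111, -0.88, -1.462]
contact_force: [0.3, -0.2, 1.1]
grip_width: 91.7
```

```bash
python3 - <<'E'
from gen2 import *
from h import tool
CX=np.array([.994,.109,0])
q=now();print(sensors.get_obs()['time'],*info(q));p,M=tool();print('zCX %.3f jaw.CX %.3f'%(M[:,2]@CX,M[:,1]@CX))
T=np.array([545.3,-215.5,187])+19*M[:,2];print(T)
for S in(0,-1.5,1.5):
  for ov in(1,1.3):
    P=p+(T-p)*ov
    q2=reloc(q,P,S,3);M2=fk(q2)[1];print('zCX %.3f jaw.CX %.3f'%(M2[:,2]@CX,M2[:,1]@CX),'grasp',(fk(q2)[0]-19*M2[:,2]).round(1))
E
```

```text
45.725 [-0.1   0.46  1.62 -1.    1.13 -2.85] [ 556. -221.  248.] az -86.1 el -39.5 jz 0.02
zCX -0.031 jaw.CX -0.999
[ 546.30688906 -230.11744996  174.90387123]
reloc [-50.8   9.1  53. ] 0 3
[-0.11  0.54  1.66 -1.    1.07 -2.77] [ 555. -223.  187.] az -87.7 el -41.7 jz 0.03
zCX -0.052 jaw.CX -0.999 grasp [ 554.  -208.4  199.9]
reloc [-66.   11.9  68.8] 0 3
[-0.12  0.56  1.66 -1.    1.05 -2.75] [ 555. -223.  170.] az -88.4 el -42.3 jz 0.04
zCX -0.060 jaw.CX -0.998 grasp [ 554.6 -208.6  182.4]
reloc [-50.8   9.1  53. ] -1.5 3
[-0.11  0.54  1.66 -1.    1.07 -2.8 ] [ 555. -223.  187.] az -87.7 el -41.7 jz 0.05
zCX -0.052 jaw.CX -0.998 grasp [ 554.  -208.4  199.9]
reloc [-66.   11.9  68.8] -1.5 3
[-0.12  0.56  1.66 -1.    1.05 -2.78] [ 555. -223.  170.] az -88.4 el -42.3 jz 0.06
zCX -0.060 jaw.CX -0.998 grasp [ 554.6 -208.6  182.4]
reloc [-50.8   9.1  53. ] 1.5 3
[-0.11  0.54  1.66 -1.    1.07 -2.75] [ 555. -223.  187.] az -87.7 el -41.7 jz 0.01
zCX -0.052 jaw.CX -0.998 grasp [ 554.  -208.4  199.9]
reloc [-66.   11.9  68.8] 1.5 3
[-0.12  0.56  1.66 -1.    1.05 -2.73] [ 555. -223.  170.] az -88.4 el -42.3 jz 0.02
zCX -0.060 jaw.CX -0.998 grasp [ 554.6 -208.6  182.4]
```

arm_command(increments=[0,-25,5,27,1,0,-51,9,53,2.5,0,-51,9,53,2.5])

```text
time: 46.1
tool_pos: [556.1, -220.2, 187.6]
tcp_rot: [3.141, -0.841, -1.527]
contact_force: [-0.3, -0.4, -0.6]
grip_width: 91.5
```

```bash
python3 - <<'E'
from gen2 import *
from h import tool
CX=np.array([.994,.109,0])
q=now();print(sensors.get_obs()['time'],sensors.get_obs()['contact_force'].round(1),*info(q));p,M=tool();print('zCX %.3f jaw.CX %.3f'%(M[:,2]@CX,M[:,1]@CX))
T=np.array([545.3,-215.5,188])+19*M[:,2];print(T-p)
P=p+(T-p)
q2=reloc(q,P,0,3);M2=fk(q2)[1];print('zCX %.3f jaw.CX %.3f'%(M2[:,2]@CX,M2[:,1]@CX),'grasp',(fk(q2)[0]-19*M2[:,2]).round(1))
E
```

```text
46.1 [-0.3 -0.4 -0.6] [-0.11  0.54  1.65 -1.    1.07 -2.73] [ 556. -220.  188.] az -87.6 el -41.8 jz 0.00
zCX -0.050 jaw.CX -0.998
[-10.23072436  -9.49572194 -12.27056874]
reloc [-3.3 10.6 15.3] 0 3
[-0.13  0.54  1.68 -1.    1.05 -2.73] [ 548. -228.  179.] az -88.1 el -42.4 jz 0.00
zCX -0.056 jaw.CX -0.997 grasp [ 547.8 -213.6  191.6]
```

arm_command(increments=[0,-2,6,10,0,0,-4,13,20,0,0,-4,13,20,0])

```text
time: 46.48
tool_pos: [547.3, -229.9, 176.3]
tcp_rot: [3.133, -0.825, -1.529]
contact_force: [-0.4, 0.8, 0.9]
grip_width: 91.7
```

```bash
python3 - <<'E'
from gen2 import *
from h import tool,shot,cv2
q=now();print(sensors.get_obs()['time'],sensors.get_obs()['contact_force'].round(1),*info(q));p,M=tool();print('grasp',p-19*M[:,2])
a=shot('scene','o.png');b=shot('top','p.png')
cv2.imwrite('pics/op.png',np.hstack([cv2.resize(a[120:260,160:300],(400,400),interpolation=2),cv2.resize(b[150:260,300:410],(400,400),interpolation=2)]))
E
```

```text
46.475 [-0.4  0.8  0.9] [-0.14  0.54  1.68 -1.    1.04 -2.73] [ 547. -230.  177.] az -88.3 el -42.7 jz 0.01
grasp [ 546.83689608 -215.9762864   189.20944306]
```

View pics/op.png

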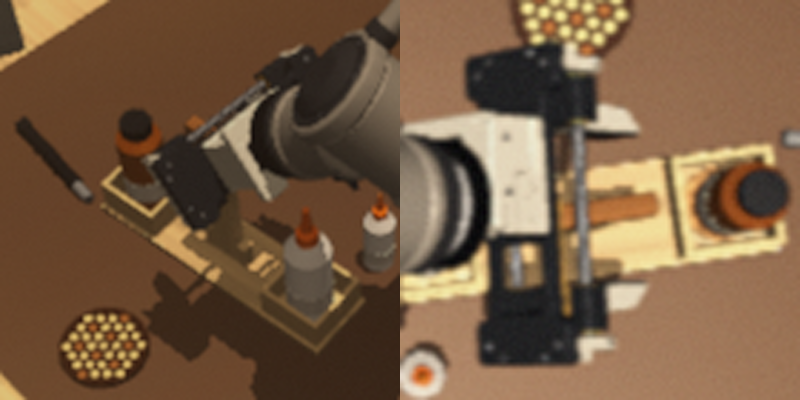

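The crops show the handle between the open fingers: bar at (610,208), fingers at rows 120 and 295. The gripper is clear of the glue bottle. I'll close.

arm_command(increments=[1,0,0,0,0,1,0,0,0,0,1,0,0,0,0,1,0,0,0,0,1,0,0,0,0,1,0,0,0,0,1,0,0,0,0,1,0,0,0,0])

```text
time: 47.58
tool_pos: [547.8, -229.3, 175.9]
tcp_rot: [3.133, -0.825, -1.527]
contact_force: [-0.6, 0.4, -0.9]
grip_width: 16.9
```

```bash
python3 - <<'E'
from gen2 import *
from h import to,tool
q=now();o=sensors.get_obs();print(o['time'],o['contact_force'].round(1),o['grip_width'],*info(q))
p,M=tool()
for dz in(20,100):
    q2=reloc(q,p+[0,0,dz],0,max(2,dz//12))
E
```

```text
47.575 [-0.6  0.4 -0.9] 16.851357468034152 [-0.13  0.54  1.68 -1.    1.04 -2.73] [ 548. -229.  176.] az -88.2 el -42.7 jz 0.01
reloc [ 14.5   0.1 -13.2] 0 2
[-0.13  0.51  1.66 -0.97  1.07 -2.77] [ 548. -229.  196.] az -88.2 el -42.7 jz 0.01
reloc [ 73.3   0.6 -67.5] 0 8
[-0.13  0.42  1.56 -0.9   1.18 -2.94] [ 548. -229.  276.] az -88.2 el -42.7 jz 0.01
```

The grip is on the bar, with a 16.9 mm opening. I'll lift 100 mm slowly, straight up.

arm_command(increments=[1,3,0,-2.7,0,1,8,0,-7.4,0,1,15,0,-13.5,0,1,23,0,-21,0,1,31,0,-28.5,0,1,39,0.3,-36,0,1,47,0.4,-43,0,1,55,0.5,-50.5,0,1,62,0.5,-57,0,1,68,0.6,-62.5,0,1,72,0.6,-66,0,1,74,0.6,-68,0,1,74,0.6,-68,0,1,74,0.6,-68,0,1,74,0.6,-68,0,1,74,0.6,-68,0])

```text
time: 49.58
tool_pos: [547.7, -229.6, 276.1]
tcp_rot: [3.132, -0.825, -1.528]
contact_force: [0.8, 0.1, -7.4]
grip_width: 15.9
```

```bash
python3 - <<'E'
from gen2 import *
from h import tool,shot,cv2
q=now();o=sensors.get_obs();print(o['time'],o['contact_force'].round(1),o['moment'].round(2),o['grip_width'],np.abs(o['dq']).max(),*info(q));p,M=tool();print('grasp',p-19*M[:,2])
a=shot('scene','r.png');b=shot('top','s.png')
cv2.imwrite('pics/rs.png',np.hstack([cv2.resize(a[90:250,150:310],(400,400),interpolation=2),cv2.resize(b[140:270,290:420],(400,400),interpolation=2)]))
E
```

```text
49.575 [ 0.8  0.1 -7.4] [ 1.47  0.04 -0.03] 15.854907148383658 0.0036906401624013257 [-0.13  0.42  1.56 -0.9   1.18 -2.94] [ 548. -230.  276.] az -88.3 el -42.7 jz 0.01
grasp [ 547.3181176  -215.69885454  289.04114218]
```

I've reached the picture limit. The wrist carries 7.4 N (about 0.75 kg, so the caddy with both bottles) and the arm is still. I'll do one numeric check of levelness from the colours before handing in.

```bash
python3 - <<'E'
from h import *
def blobs(f,lo,hi,roi):
    x0,y0,x1,y1=roi;im=cv2.cvtColor(cv2.imread('pics/'+f)[y0:y1,x0:x1],cv2.COLOR_BGR2HSV)
    n,_,s,c=cv2.connectedComponentsWithStats(cv2.inRange(im,lo,hi));return [(int(s[i,4]),(c[i]+[x0,y0]).round(1)) for i in range(1,n) if s[i,4]>12]
lo,hi=(3,180,70),(16,255,255)
for f,roi in(('m.png',(170,120,310,260)),('r.png',(150,60,310,260))):print(f,blobs(f,lo,hi,roi))
for nm,P in(('bottle body',np.array([561.8,-325.5,12+90])),('glue nozzle',np.array([537.,-107,8+145]))):
    print(nm,'scene before',np.round(proj('scene',P),1),'lifted100',np.round(proj('scene',P+[0,0,100]),1))
st();o=sensors.get_obs();print(o['contact_force'].round(2),o['moment'].round(2),o['grip_width'])
E
```

```text
m.png [(104, array([234.7, 167.4])), (107, array([208.6, 169.8])), (31, array([292.5, 192.3])), (74, array([266.9, 199.8])), (13, array([188.5, 250.8]))]
r.png [(91, array([206.4, 143.3])), (87, array([262.1, 180.2])), (31, array([292.5, 192.3])), (13, array([188.4, 250.6]))]
bottle body scene before [207.  170.6] lifted100 [202.  147.6]
glue nozzle scene before [263.6 198.8] lifted100 [262.2 175.3]
49.675 [-0.135  0.418  1.562 -0.9    1.181 -2.944] [ 547.8 -229.7  276.2] z [ 0.022 -0.734 -0.679] az -88.3 el -42.7 ydir [-0.999 -0.036  0.006]
[-0.1  0.5 -8. ] [1.47 0.01 0.04] 15.85276589427161
```

arm_command(increments=[1,0,0,0,0,1,0,0,0,0,1,0,0,0,0,1,0,0,0,0,1,0,0,0,0,1,0,0,0,0,1,0,0,0,0,1,0,0,0,0])

```text
time: 50.68
tool_pos: [547.8, -229.7, 276.3]
tcp_rot: [3.133, -0.825, -1.528]
contact_force: [0.2, -1.6, -6.4]
grip_width: 15.9
```

```bash
python3 - <<'E'
from h import *
shot('scene','t.png')
im=cv2.cvtColor(cv2.imread('pics/t.png')[60:260,150:310],cv2.COLOR_BGR2HSV)
n,_,s,c=cv2.connectedComponentsWithStats(cv2.inRange(im,(3,180,70),(16,255,255)))
d=[(int(s[i,4]),(c[i]+[150,60]).round(1)) for i in range(1,n) if s[i,4]>12];print(d)
b=[x[1] for x in d if x[0]>60]
o=sensors.get_obs();print(o['contact_force'].round(1),o['grip_width'])
if len(b)==2 and max(abs(b[0]-[206.4,143.3]).max(),abs(b[1]-[262.1,180.2]).max())<1 and o['contact_force'][2]<-5:
    print(ticket.close_job())
E
```

```text
[(93, array([206.3, 143.3])), (88, array([262. , 180.2])), (31, array([292.5, 192.3]))]
[-0.6 -0.4 -6.6] 16.345228993597463
the job is handed in; nothing more can be done
None
```

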